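# Lay a desktop loudspeaker face down on the repair board

### The job

The loudspeaker under the desk lamp has to lie face down on the repair board so that the terminals on its back can be repaired. First put the solder reel and the mains plug that lie on the board into the black tray; then slide the speaker, still upright, up to the board's edge, push high on its back so that its foot catches on the board's edge and it tips over, and leave it lying flat on its grille on the board, square to the board and not hanging over the board's sides. Do not bump the lamp, and leave the jar, the multimeter and the flat tin where they are.

Things in the scene. Friction and masses are not known exactly. Their poses are not given: they have to be found in the camera images.
- board: flat plywood repair board, cork-topped, fixed to the bench, 220 mm along its x, 240 mm along its y, 12 mm thick; origin at the centre of its underside, z up. Its x points in the direction in which the speaker has to tip (roughly to the robot's left). The edge at its x = -110 mm is the stop, 12 mm high
- speaker_mid (a point): centre of a mauve-grey loudspeaker, a loose rigid box 90 mm deep (its x, grille at +x, terminals on its back at -x), 115 wide (y), 150 high (z), 0.6-0.9 kg. It stands 15-35 mm short of the board's stop edge, grille to it, up to 7 deg out of square, 30 mm off its middle line. Pushed low it slides; pushed high against the edge (about 4 N) it tips, and past 36 deg falls. Lying, its centre is 57 mm up
- reel_mid (a point): loose grey plastic solder reel standing on end on the board, a spool with two flanges 44 mm in diameter, 36 mm high, 0.1 kg; the point is its centre, 18 mm above its underside, z is its axis
- plug_mid (a point): loose white mains plug lying on its back on the board, body 50 mm (its x) by 38 mm (its y) by 26 mm high, three brass pins stand 17 mm above its middle (look only), 0.06 kg; the point is the body's centre, 13 mm above its underside; its x is within 35 degrees of the board's x
- tray: open black tray, fixed, 140 mm (its x) by 170 mm (its y), 30 mm high, walls and floor about 4 mm; origin at the centre of its underside. It stands at the left or the right end of the work area
- drawers: fixed small blue drawer unit with clear drawers, 130 mm (x) by 120 mm (y), 100 mm high, an obstacle at the end where the tray is not; origin at the centre of its underside
- lamp: fixed steel desk lamp; origin on the bench below the shade's centre. Round shade 120 mm wide at its mouth, 280 mm up, narrowing to 460 mm up; it hangs over the stop edge and the speaker's front, so an upright gripper cannot follow the tip. Foot 120 mm wide, 18 high, at y = -270 mm (away from the robot); the arm runs from it to y = -310, 360 up, then to the shade's top
- lamp_rim (a point): centre of the mouth of the lamp's shade, 280 mm above the bench
- jar_mid (a point): bystander: small jar 40 mm in diameter, 70 mm high, loose; the point is its centre, 35 mm up
- meter_mid (a point): bystander: yellow multimeter lying flat, 140 mm (x) by 72 mm (y) by 32 mm, loose; the point is its centre, 16 mm up
- tin_mid (a point): bystander: flat aluminium tin 56 mm in diameter, 22 mm high, loose; the point is its centre, 11 mm up
There are look-alikes about, which are no part of the job. What is shaped like the part that bears plug_mid but green is not meant.

How it is judged:
By the outcome, as a careful person would: the job done as asked, in the order asked, and still so for the second after the job is handed in, with the robot touching nothing.
It also fails if it takes over 72 s, if anything falls off the work surface, if the arm or the gripper's body presses on something with over 40 N, if the wrist force passes 120 N, or if a joint passes its speed limit or range.

### The arm

A 6-joint arm with a two-finger parallel gripper is mounted at the origin on the work surface. World frame = base frame: x ahead of the robot, y to its left, z up, the work surface at z = 0. Lengths are in m, angles in rad, forces in N, time in s.
With the tool pointing down it reaches from about 0.225 to 0.875 m from the base axis. Payload 3.4 kg.
Tool frame: the origin (TCP) lies on the centre line of the jaws, within the pads' length; the fingertips stand 19 mm ahead of it and the grasp point (between the pads) is the TCP; z points along the fingers, y is the direction in which the jaws open and shut (so a half turn about z gives the same grasp; the last joint's range is limited). The gripper opens to 85 mm and grips with 20 to 120 N. Pads are 22 mm wide; open, the fingers measure 114 mm over their backs; the gripper's body (76 mm by 85 mm) begins 54 mm behind the grasp point. The pads swing forward as they close: fully open they stand 13 mm farther back than shut.
Start: joints at [1.199, 0.276, 1.505, -0, 1.361, -0.121], TCP at [0.143, 0.557, 0.217] pointing down, gripper open.
Joint ranges: [-2.89, 2.89], [-0.75, 2.08], [0.22, 2.7], [-1.18, 4.32], [0.11, 2.71], [-2.7, 2.7]. Speed limits (rad/s): [2.57, 2.57, 3.14, 3.14, 3.14, 3.14].

### API

Orientations are given as a unit quaternion [w, x, y, z].
In Python, from plant import sensors, imaging, r gives the robot as it stands.
- The arm moves only by the tool jog_arm, never from a script. Its argument "motion" is text: rows parted by semicolons, each of 6 numbers parted by spaces: the shift along the tool's x, y, z in mm, then the turn, a rotation vector about the tool's x, y, z in rad. In form: x y z ax ay az; .... A call has 1 to 12 rows; each row shifts and turns the commanded pose from where the row before left it, along the tool's axes as they then stand; what a row does not reach is not made up. A row lasts 1/10 s, in which the tool goes at most 50 mm and 8.59 degrees, less where a joint would pass 70% of its speed; a pose out of reach is approached as far as the arm can. A call is refused whole if a number of a shift passes 50 or a number of a turn 0.15, either way. A call with a gripper value outside its range is refused whole. "gripper" is the finger opening in mm, from 0 to 85.4, set as the call begins (left out, the last holds). The fingers move at their own pace and stop on an object; "squeeze" is the grip in N (left out, the last holds). Time passes only in rows, so rows that do not move let the fingers close. It gives the time, the measured TCP pose, the force and the opening at its end, in the units of the state.
- sensors.state(): the state, without advancing time (a new reading comes with each control period).
- imaging.capture(name): name is "scene" or "side" or "wrist"; returns a dict with "img" (480x640x3 uint8, red, green, blue), "camera_matrix" (3x3 intrinsics, pixels), "R" (3x3) and "t" (3): a world point X has camera coordinates R X + t. Camera axes: x right, y down, z forward; pixel columns grow to the right and rows downward; lengths in m; the calibration is good to about 2 mm. The wrist camera is an equidistant fisheye: a pixel r from the principal point sees the ray r / f radians off the axis. A picture is of the moment at which its call begins. There is no depth.
- r.close_job(): hands the job in, once; it reports no verdict.
The state is a dict: "time": time; "joints": joint angles; "qvel": joint speeds; "joint_torque": joint torques, N m; "tool_pos": TCP position; "tool_rot": TCP orientation; "wrist_force": force on the tool from outside, world axes, zero at the start; "wrist_torque": the same for the moment, N m; "width": finger opening in m.
Only numpy, scipy, OpenCV 4.12 (cv2) and the standard library are available. Lean on these libraries where they do the work, as an engineer would, in place of code of your own. Each camera call takes 0.05 s, during which the arm holds its last target.

## Working session

There is one attempt and no reset: what is moved stays moved. The work goes in short steps, Python scripts to look and compute and a tool call to move; the robot and the scene stay as the last step left them, time stands still between calls to the robot, and variables do not carry over. Pictures are saved under pics/ and viewed, and the job is handed in when it is done.

Besides the shell and the picture viewer there is one more tool, called after "Emit:" by a JSON object that holds its "name" and its "arguments". jog_arm: Moves the arm, as the interface text tells. Its arguments: {"type":"object","properties":{"motion":{"type":"string"},"gripper":{"type":"number"},"squeeze":{"type":"number"}},"required":["motion"]}

```bash
mkdir -p pics; ls
python3 - <<'E'
from plant import sensors, imaging, r
import cv2,json
for n in("scene","side","wrist"):
    c=imaging.capture(n); cv2.imwrite(f"pics/{n}0.png",c["img"][:,:,::-1])
    print(n,c["camera_matrix"],c["R"],c["t"])
print(sensors.state())
E
```

```text
pics
scene [[479.05591844   0.         327.98558862]
 [  0.         479.05591844 244.24418712]
 [  0.           0.           1.        ]] [[-0.03582089  0.99935436  0.00277853]
 [ 0.73598145  0.02826119 -0.67641157]
 [-0.67605338 -0.02218472 -0.73651861]] [ 4.19906180e-04 -3.14002511e-01  1.63600987e+00]
side [[478.84923015   0.         321.85567779]
 [  0.         478.84923015 244.3010817 ]
 [  0.           0.           1.        ]] [[ 0.70753796 -0.70665493  0.00537145]
 [-0.4632369  -0.46952911 -0.75163421]
 [ 0.53366807  0.52932148 -0.65955831]] [-0.40407542  0.40765942  0.88585043]
wrist [[371.64829954   0.         317.05912254]
 [  0.         371.64829954 244.57930726]
 [  0.           0.           1.        ]] [[ 2.46931623e-01  9.69032463e-01 -9.27489081e-04]
 [ 9.32410369e-01 -2.37338615e-01  2.72545934e-01]
 [ 2.63885729e-01 -6.81650103e-02 -9.62142325e-01]] [-0.573618   -0.03729812  0.37846062]
{'time': 0.15, 'joints': array([ 1.19897123e+00,  2.76489356e-01,  1.50585689e+00,  2.11421675e-05,
        1.36068210e+00, -1.20949428e-01]), 'qvel': array([-6.07552070e-04, -2.81270609e-03, -6.47370599e-03, -8.85036873e-04,
        2.74994838e-05,  3.83246961e-04]), 'joint_torque': array([ 1.00635236e-03, -4.17141974e+01, -2.46034366e+01, -2.03613931e-04,
        7.72157422e-03, -8.08344538e-06]), 'tool_pos': array([0.14256419, 0.55662228, 0.21661002]), 'tool_rot': array([-1.85108875e-04,  1.25111301e-01,  9.92142453e-01, -6.93645859e-04]), 'wrist_force': array([ 0.20277623, -0.80306932,  1.12700553]), 'wrist_torque': array([-0.00670456,  0.04465394, -0.04592744]), 'width': 0.08535754452935723}
```

View pics/scene0.png

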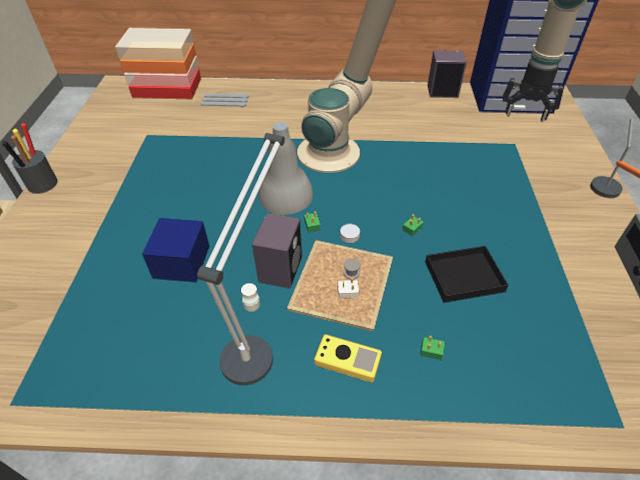

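View pics/side0.png

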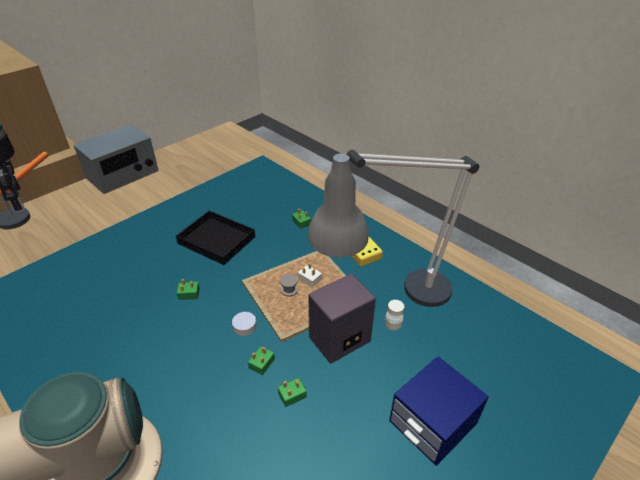

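View pics/wrist0.png

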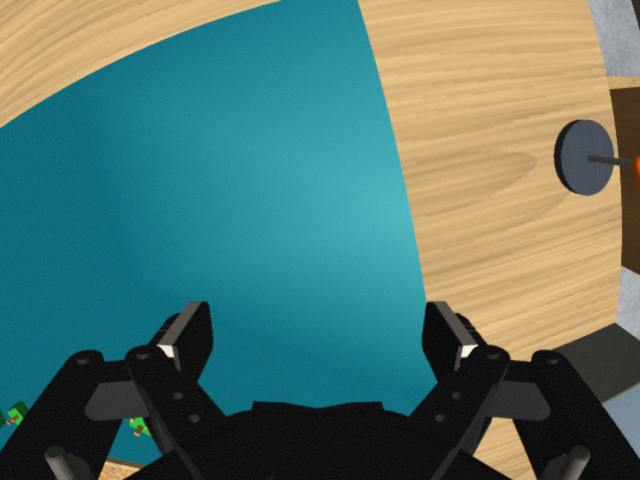

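The scene camera shows the board at about (341,284), the reel at (352,267), the plug at (348,289), the speaker at (278,250), the tray at (466,272) to the left (+y), and the drawers at (177,249). I'll zoom in for corner pixels.

Run:
```python
import cv2
a=cv2.imread("pics/scene0.png"); b=cv2.imread("pics/side0.png")
def crop(im,x,y,w,h,s,n):
    c=cv2.resize(im[y:y+h,x:x+w],None,fx=s,fy=s,interpolation=cv2.INTER_CUBIC)
    for k in range(0,w,20): cv2.putText(c,str(x+k),(k*s,8),0,.3,(255,255,255),1); cv2.line(c,(k*s,10),(k*s,16),(255,255,255),1)
    for k in range(0,h,20): cv2.putText(c,str(y+k),(0,k*s+4),0,.3,(255,255,255),1); cv2.line(c,(22,k*s),(28,k*s),(255,255,255),1)
    cv2.imwrite(n,c)
crop(a,235,200,160,140,5-1,"pics/s1.png"); crop(b,235,230,160,140,5-1,"pics/d1.png")
crop(a,415,235,100,75,6,"pics/s2.png"); crop(b,170,205,100,75,6,"pics/d2.png")
```

```text
(no output)
```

View pics/s1.png

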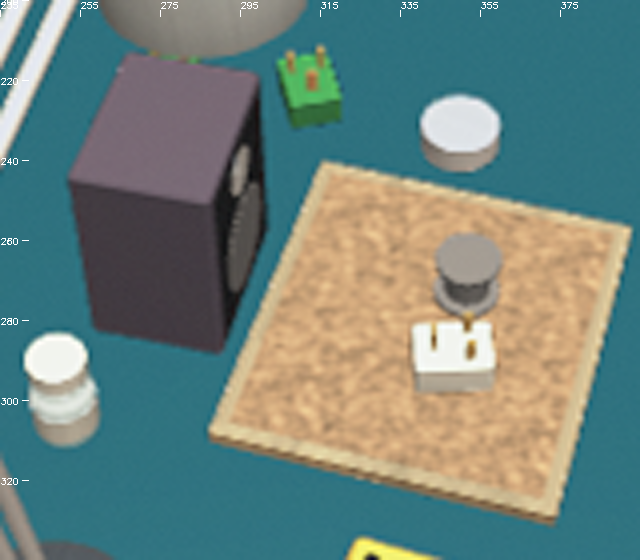

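View pics/d1.png

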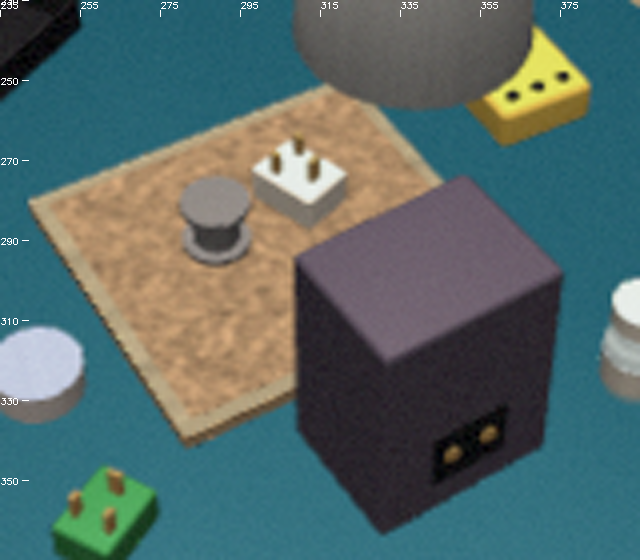

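View pics/s2.png

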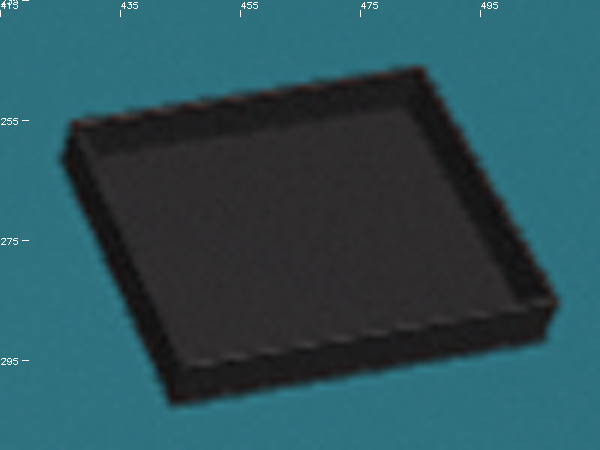

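View pics/d2.png

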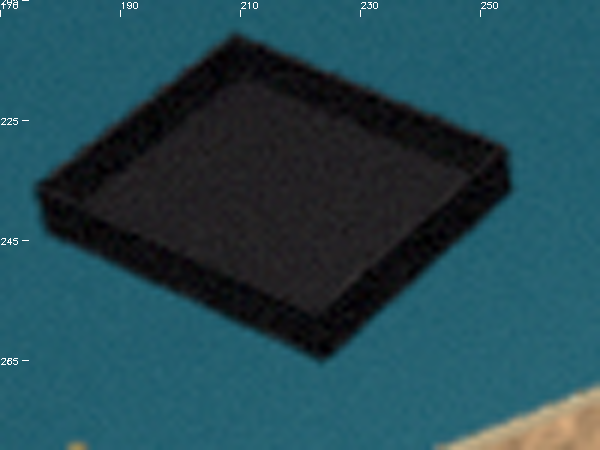

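```bash
cat > h.py <<'E'
import numpy as np, cv2
from scipy.optimize import least_squares
from scipy.spatial.transform import Rotation as Ro
K=dict(scene=(479.056,327.9856,244.244),side=(478.849,321.8557,244.301))
RT=dict(scene=(np.array([[-0.03582089,0.99935436,0.00277853],[0.73598145,0.02826119,-0.67641157],[-0.67605338,-0.02218472,-0.73651861]]),np.array([4.199e-4,-.314002511,1.63600987])),
side=(np.array([[0.70753796,-0.70665493,0.00537145],[-0.4632369,-0.46952911,-0.75163421],[0.53366807,0.52932148,-0.65955831]]),np.array([-0.40407542,0.40765942,0.88585043])))
def proj(c,X):
    R,t=RT[c]; p=np.atleast_2d(X)@R.T+t; f,cx,cy=K[c]
    return np.c_[f*p[:,0]/p[:,2]+cx,f*p[:,1]/p[:,2]+cy]
def onz(c,uv,z):
    R,t=RT[c]; f,cx,cy=K[c]; C=-R.T@t
    d=R.T@np.array([(uv[0]-cx)/f,(uv[1]-cy)/f,1]); return C+d*(z-C[2])/d[2]
def place(p,L):
    x,y,th=p; c,s=np.cos(th),np.sin(th); L=np.atleast_2d(np.asarray(L,float))
    return np.c_[x+c*L[:,0]-s*L[:,1], y+s*L[:,0]+c*L[:,1], L[:,2]]
def fit(obs,p0):
    # obs: list of (cam,uv,local xyz with z abs)
    f=lambda p: np.concatenate([proj(c,place(p,l))[0]-uv for c,uv,l in obs])
    r=least_squares(f,p0,loss='soft_l1'); return r.x,r.fun.reshape(-1,2)
def crop(o,s,p): return [(o[0]+(p[0]+.5)/s-.5),(o[1]+(p[1]+.5)/s-.5)]
def show(im,x,y,w,h,s,n):
    c=cv2.resize(im[y:y+h,x:x+w],None,fx=s,fy=s,interpolation=cv2.INTER_CUBIC)
    for k in range(0,w,20): cv2.putText(c,str(x+k),(k*s,8),0,.3,(255,255,255),1); cv2.line(c,(k*s,10),(k*s,16),(255,255,255),1)
    for k in range(0,h,20): cv2.putText(c,str(y+k),(0,k*s+4),0,.3,(255,255,255),1); cv2.line(c,(22,k*s),(28,k*s),(255,255,255),1)
    cv2.imwrite(n,c)
E
cat > m1.py <<'E'
from h import *
np.set_printoptions(precision=4,suppress=True)
S=lambda x,y:crop((235,200),4,(x,y)); D=lambda x,y:crop((235,230),4,(x,y))
B=lambda a,b:[.11*a,.12*b,.012]
bo=[('scene',S(323,162),B(-1,1)),('scene',S(632,229),B(1,1)),('scene',S(556,516),B(1,-1)),('scene',S(210,433),B(-1,-1)),('side',D(30,200),B(1,1)),('side',D(185,437),B(-1,1))]
b,e=fit(bo,[.6,.05,1.5]);print('board',b,np.degrees(b[2]));print(e.round(1).tolist())
P=lambda a,c,z:[.045*a,.0575*c,z]
so=[('scene',S(125,55),P(-1,1,.15)),('scene',S(258,78),P(1,1,.15)),('scene',S(213,204),P(1,-1,.15)),('scene',S(69,181),P(-1,-1,.15)),('scene',S(95,330),P(-1,-1,0)),('scene',S(220,352),P(1,-1,0)),
('side',D(296,258),P(1,1,.15)),('side',D(465,177),P(1,-1,.15)),('side',D(562,271),P(-1,-1,.15)),('side',D(390,361),P(-1,1,.15)),('side',D(298,430),P(1,1,0)),('side',D(383,533),P(-1,1,0)),('side',D(543,447),P(-1,-1,0))]
s,e=fit(so,[.55,-.1,1.5]);print('spk',s,np.degrees(s[2]));print(e.round(1).tolist())
c_,s_=np.cos(b[2]),np.sin(b[2]);Rb=np.array([[c_,s_],[-s_,c_]])
rel=Rb@(s[:2]-b[:2]);print('spk in board',rel,np.degrees(s[2]-b[2]),'gap',-.11-rel[0]-.045)
for nm,c,uv,z in [('reel','scene',S(469,258),.048),('reel','side',D(215,201),.048),
 ('plugtop','scene',S(452,346),.038),('plugtop','side',D(300,173),.038),('jar','scene',S(57,358),.07),('tin','scene',S(461,125),.022)]:
    w=onz(c,uv,z);print(nm,c,w,'in board',Rb@(w[:2]-b[:2]))
po=[('scene',S(413,325)),('scene',S(488,322)),('scene',S(494,366)),('scene',S(415,372)),('side',D(253,170)),('side',D(297,142)),('side',D(347,175)),('side',D(309,204))]
for c,uv in po: print('plugc',c,Rb@(onz(c,uv,.038)[:2]-b[:2]))
T=lambda x,y:crop((415,235),6,(x,y)); U=lambda x,y:crop((170,205),6,(x,y))
for c,uv in [('scene',T(72,122)),('scene',T(422,68)),('scene',T(557,299)),('scene',T(178,366)),('side',U(237,33)),('side',U(508,150)),('side',U(320,322)),('side',U(40,188))]: print('tray',c,onz(c,uv,.03))
print('foot',onz('scene',(246,358),.018),onz('side',(428,286),.018))
E
python3 m1.py
python3 - <<'E'
import cv2
from h import *
a=cv2.imread("pics/scene0.png"); b=cv2.imread("pics/side0.png")
show(a,195,110,140,140,4,"pics/s3.png"); show(b,280,140,220,180,3,"pics/d3.png")
E
```

```text
board [0.5635 0.0568 1.3266] 76.00722113060587
[[-0.1, -0.6], [0.0, -0.9], [0.1, -0.1], [-0.3, -0.5], [0.1, -0.8], [0.7, -0.8]]
spk [ 0.5204 -0.1096  1.3837] 79.28235845257264
[[-0.1, -2.2], [0.8, -2.4], [-0.6, -0.8], [-0.9, -1.3], [-0.8, 0.2], [1.1, 0.8], [-1.2, -1.5], [0.2, -2.7], [1.7, -1.1], [-0.1, 0.3], [-0.8, -0.2], [0.3, 1.4], [1.2, -0.8]]
spk in board [-0.1719  0.0016] 3.2751373219667688 gap 0.016862503025556225
reel scene [0.5373 0.0804 0.048 ] in board [0.0166 0.031 ]
reel side [0.5329 0.0789 0.048 ] in board [0.0141 0.035 ]
plugtop scene [0.6014 0.0703 0.038 ] in board [ 0.0223 -0.0336]
plugtop side [0.594  0.0671 0.038 ] in board [ 0.0175 -0.0272]
jar scene [ 0.6442 -0.168   0.07  ] in board [-0.1986 -0.1327]
tin scene [0.3927 0.0754 0.022 ] in board [-0.0232  0.1702]
plugc scene [-0.0056 -0.0243]
plugc scene [ 0.0394 -0.0087]
plugc scene [ 0.0512 -0.0414]
plugc scene [ 0.0053 -0.0595]
plugc side [ 0.035  -0.0029]
plugc side [ 0.043  -0.0396]
plugc side [ 0.0007 -0.0519]
plugc side [-0.0092 -0.0183]
tray scene [0.4822 0.2807 0.03  ]
tray scene [0.4434 0.4429 0.03  ]
tray scene [0.5744 0.4755 0.03  ]
tray scene [0.6157 0.3107 0.03  ]
tray side [0.5707 0.4735 0.03  ]
tray side [0.6086 0.3084 0.03  ]
tray side [0.4748 0.2734 0.03  ]
tray side [0.4369 0.4388 0.03  ]
foot [ 0.7995 -0.1577  0.018 ] [ 0.7878 -0.162   0.018 ]
```

View pics/s3.png

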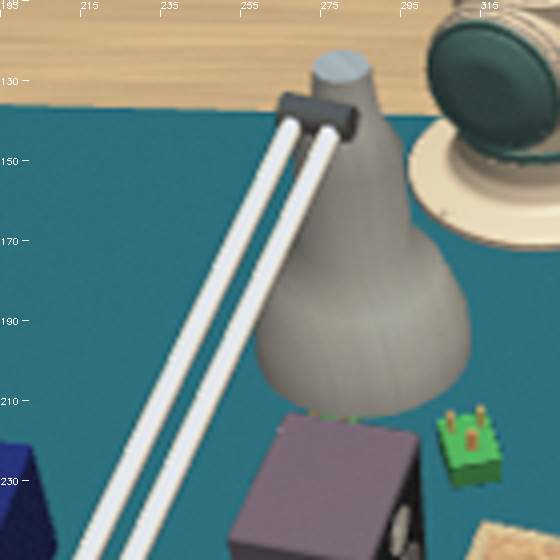

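View pics/d3.png

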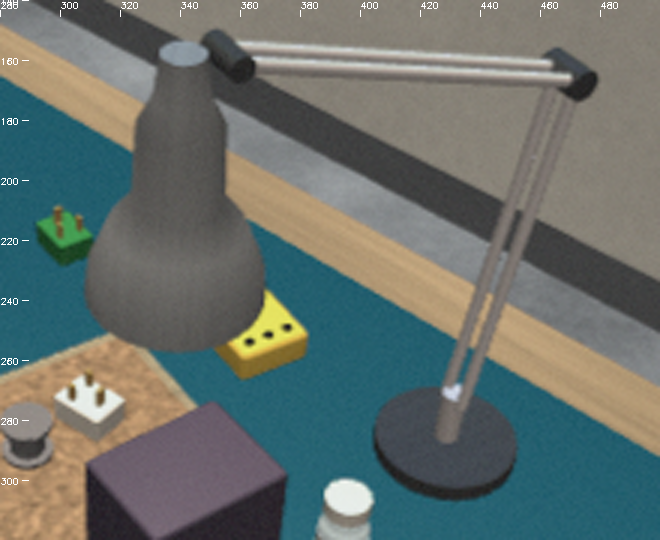

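```bash
cat > m2.py <<'E'
exec(open('m1.py').read().split("for nm,c,uv,z")[0])
T=lambda x,y:crop((415,235),6,(x,y)); U=lambda x,y:crop((170,205),6,(x,y))
Q=lambda a,c:[.07*a,.085*c,.03]
to=[('scene',T(72,122),Q(-1,1)),('scene',T(422,68),Q(-1,-1)),('scene',T(557,299),Q(1,-1)),('scene',T(178,366),Q(1,1)),('side',U(237,33),Q(1,-1)),('side',U(508,150),Q(1,1)),('side',U(320,322),Q(-1,1)),('side',U(40,188),Q(-1,-1))]
# long side 170 is along y-ish (corner0->1 length)
po=[('scene',S(413,325)),('scene',S(488,322)),('scene',S(494,366)),('scene',S(415,372)),('side',D(253,170)),('side',D(297,142)),('side',D(347,175)),('side',D(309,204))]
G=lambda a,c:[.025*a,.019*c,.038]
gl=[G(-1,1),G(1,1),G(1,-1),G(-1,-1),G(1,1),G(1,-1),G(-1,-1),G(-1,1)]
pl=[(c,uv,l) for (c,uv),l in zip(po,gl)]
re=[('scene',S(469,258),[0,0,.048]),('side',D(215,201),[0,0,.048])]
sets=[bo,so,to,pl,re]
RT0={k:(R.copy(),t.copy()) for k,(R,t) in RT.items()}
p0=np.concatenate([b,s,[.527,.376,-.25-0],[.598,.068,1.55],[.535,.08,0],np.zeros(12)])
def setcam(d):
    for i,k in enumerate(('scene','side')):
        R,t=RT0[k];C=-R.T@t+d[6*i+3:6*i+6]; R2=Ro.from_rotvec(d[6*i:6*i+3]).as_matrix()@R; RT[k]=(R2,-R2@C)
def f(p,full=False):
    setcam(p[15:]); o=[]
    for i,st in enumerate(sets): o+= [proj(c,place(p[3*i:3*i+3],l))[0]-uv for c,uv,l in st]
    o=np.concatenate(o)
    if full:return o
    d=p[15:].reshape(2,6); o=np.sign(o)*np.sqrt(2*(np.sqrt(1+o**2)-1))
    return np.concatenate([o,(d[:,:3]/.0015).ravel(),(d[:,3:]/.002).ravel()])
r_=least_squares(f,p0);p=r_.x
for i,n in enumerate(['board','spk','tray','plug','reel']): print(n,p[3*i:3*i+3],np.degrees(p[3*i+2]))
print('cam',p[15:]*1000); print(f(p,True).reshape(-1,2).round(1).tolist())
b=p[:3];s=p[3:6];c_,s_=np.cos(b[2]),np.sin(b[2]);Rb=np.array([[c_,s_],[-s_,c_]])
for i,n in enumerate(['board','spk','tray','plug','reel']): print(n,'in board',Rb@(p[3*i:3*i+2]-b[:2]),np.degrees(p[3*i+2]-b[2]))
print(onz('scene',S(461,125),.022),onz('scene',S(57,358),.07),onz('side',(425,350),.0))
# lamp shade: mouth ellipse silhouettes
ang=np.linspace(0,2*np.pi,200)
def ext(c,x,y):
    q=proj(c,np.c_[x+.06*np.cos(ang),y+.06*np.sin(ang),np.full(200,.28)]); return q[:,0].min(),q[:,0].max(),q[:,1].max()
ob={'scene':(195+257/4,195+470/4,110+416/4),'side':(280+85/3,280+265/3,140+351/3)}
g=least_squares(lambda q:np.concatenate([np.subtract(ext(c,*q),ob[c]) for c in ob]),[.45,-.06]);print('lamp',g.x,g.fun,Rb@(g.x-b[:2]))
fx=least_squares(lambda q:np.concatenate([proj('scene',[*q,.018])[0]-(246,358),proj('side',[*q,.018])[0]-(428.5,286)]),[.79,-.16]);print('foot',fx.x,fx.fun,Rb@(fx.x-b[:2]))
np.savez('cam.npz',**{k+x:v for k in RT for x,v in zip('Rt',RT[k])},p=p)
E
python3 m2.py
```

```text
board [0.5635 0.0568 1.3266] 76.00722113060587
[[-0.1, -0.6], [0.0, -0.9], [0.1, -0.1], [-0.3, -0.5], [0.1, -0.8], [0.7, -0.8]]
spk [ 0.5204 -0.1096  1.3837] 79.28235845257264
[[-0.1, -2.2], [0.8, -2.4], [-0.6, -0.8], [-0.9, -1.3], [-0.8, 0.2], [1.1, 0.8], [-1.2, -1.5], [0.2, -2.7], [1.7, -1.1], [-0.1, 0.3], [-0.8, -0.2], [0.3, 1.4], [1.2, -0.8]]
spk in board [-0.1719  0.0016] 3.2751373219667688 gap 0.016862503025556225
board [0.5627 0.0575 1.3241] 75.8670011180558
spk [ 0.521  -0.1086  1.3822] 79.19588424206533
tray [ 0.5212  0.5016 -0.1996] -11.433848865052822
plug [0.5983 0.0707 1.6374] 93.81871048136108
reel [ 5.3483e-01  8.1184e-02 -4.0579e+10] -2324985275486.512
cam [-0.764  -0.3449 -0.1817 -0.0791  0.0713  1.5927 -1.054   0.2234  0.1656
  0.0796 -0.0717  1.7736]
[[0.2, -0.1], [0.1, -0.2], [0.1, 0.4], [-0.1, -0.1], [-0.1, 0.1], [0.2, 0.2], [0.2, -1.2], [1.0, -1.4], [-0.4, 0.2], [-0.6, -0.3], [-0.6, 1.1], [1.3, 1.8], [-1.3, -0.9], [0.1, -1.9], [1.5, -0.4], [-0.3, 0.9], [-0.8, 0.4], [0.1, 2.0], [1.0, -0.2], [118.3, 0.6], [-4.8, -1.4], [-28.6, -0.5], [104.3, 1.0], [14.7, 10.9], [-53.6, -37.0], [-66.1, -50.9], [1.2, 2.3], [-0.5, -0.7], [0.4, -0.4], [-0.0, 0.6], [-0.4, -0.4], [-0.2, -0.4], [-1.1, -1.1], [0.9, -0.4], [0.3, 0.4], [0.1, 0.0], [0.0, 0.1]]
board in board [0. 0.] 0.0
spk in board [-0.1713 -0.0001] 3.3288831240095287
tray in board [0.4205 0.1487] -87.30084998310862
plug in board [ 0.0215 -0.0313] 17.951709363305277
reel in board [0.0161 0.0328] -2324985275562.379
[0.3896 0.076  0.022 ] [ 0.6417 -0.1681  0.07  ] [ 0.6367 -0.2652  0.    ]
lamp [ 0.5388 -0.0755] [-0.4414  0.2554  0.9459 -0.5635  0.0036  0.4812] [-0.1348 -0.0093]
foot [ 0.7956 -0.1589] [-0.3392 -0.7989  0.2416 -1.1788] [-0.153  -0.2786]
```

```bash
sed -i "s/^to=.*/to=[('scene',T(72,122),Q(-1,-1)),('scene',T(422,68),Q(-1,1)),('scene',T(557,299),Q(1,1)),('scene',T(178,366),Q(1,-1)),('side',U(237,33),Q(1,1)),('side',U(508,150),Q(1,-1)),('side',U(320,322),Q(-1,-1)),('side',U(40,188),Q(-1,1))]/; s/\[.527,.376,-.25-0\]/[.527,.376,.23]/" m2.py
cat >> m2.py <<'E'
for c,uv in [('scene',(145,248)),('scene',(208,226)),('scene',(200,252)),('scene',(160,220)),('side',(391,406)),('side',(439,361)),('side',(487,403)),('side',(438,430))]:
    w=onz(c,uv,.1);print('drw',w,Rb@(w[:2]-b[:2]))
Rw=np.array([[2.46931623e-01,9.69032463e-01,-9.27489081e-04],[9.32410369e-01,-2.37338615e-01,2.72545934e-01],[2.63885729e-01,-6.81650103e-02,-9.62142325e-01]]);tw=np.array([-0.573618,-0.03729812,0.37846062])
C=-Rw.T@tw; Rt=Ro.from_quat([.12511,.99214,-.00069,-.000185]).as_matrix()
print('camtool',Rt.T@(C-np.array([.14256,.55662,.21661])));print(Rt.T@Rw.T)
E
python3 m2.py | tail -28
```

```text
board [0.563  0.0572 1.324 ] 75.85732205371015
spk [ 0.5214 -0.1088  1.382 ] 79.18332762106294
tray [0.5259 0.3778 0.2367] 13.560198751272718
plug [0.5986 0.0704 1.6376] 93.82565526613244
reel [   0.5352    0.0809 -114.5625] -6563.944908586985
cam [-0.7244 -0.0689  0.0072 -0.2677  0.      1.1927 -1.0272 -0.0998  0.0261
  0.2677 -0.      1.8484]
[[0.2, -0.1], [0.2, -0.2], [0.1, 0.5], [-0.2, -0.0], [-0.1, 0.1], [0.2, 0.3], [0.2, -1.2], [1.1, -1.4], [-0.4, 0.3], [-0.6, -0.3], [-0.5, 1.2], [1.3, 1.9], [-1.3, -0.9], [0.1, -1.9], [1.6, -0.4], [-0.3, 0.9], [-0.8, 0.4], [0.1, 2.0], [1.0, -0.1], [-1.0, -0.5], [-0.1, -0.7], [0.4, 0.6], [0.1, 0.2], [0.3, 0.1], [0.7, -0.3], [-0.3, -0.5], [-0.7, 0.0], [-0.5, -0.6], [0.4, -0.3], [0.0, 0.7], [-0.4, -0.3], [-0.2, -0.4], [-1.2, -1.1], [0.9, -0.3], [0.3, 0.5], [0.1, 0.1], [0.1, 0.2]]
board in board [0. 0.] 0.0
spk in board [-0.1712 -0.0002] 3.3260055673527904
tray in board [0.3018 0.1143] -62.297123302437434
plug in board [ 0.0215 -0.0313] 17.968333212422287
reel in board [0.0162 0.0328] -6639.802230640695
[0.3899 0.0756 0.022 ] [ 0.6419 -0.1683  0.07  ] [ 0.6371 -0.2654  0.    ]
lamp [ 0.5392 -0.0757] [-0.4283  0.3001  0.9575 -0.5474  0.021   0.5353] [-0.1347 -0.0093]
foot [ 0.7958 -0.1591] [-0.3524 -0.7557  0.1997 -1.1381] [-0.1528 -0.2786]
drw [ 0.5458 -0.4412  0.1   ] [-0.4874 -0.1051]
drw [ 0.4624 -0.2991  0.1   ] [-0.37    0.0105]
drw [ 0.5538 -0.3003  0.1   ] [-0.3489 -0.0785]
drw [ 0.445  -0.4309  0.1   ] [-0.5021 -0.0049]
drw [ 0.4206 -0.3284  0.1   ] [-0.4086  0.0439]
drw [ 0.5642 -0.3338  0.1   ] [-0.3788 -0.0967]
drw [ 0.5502 -0.4485  0.1   ] [-0.4935 -0.1112]
drw [ 0.443  -0.4153  0.1   ] [-0.4875  0.001 ]
camtool [ 0.068  -0.0009 -0.1571]
[[ 0.0014 -0.9621 -0.2727]
 [ 1.      0.0012  0.0008]
 [-0.0005 -0.2727  0.9621]]
```

Emit:
{"name": "jog_arm", "arguments": {"motion": "-20 -15 0 0 0 0; -38 -28 0 0 0 0; -38 -28 0 0 0 0; -38 -28 0 0 0 0; -38 -28 0 0 0 0; -38 -28 0 0 0 0; -38 -28 0 0 0 0; -38 -28 0 0 0 0; -38 -28 0 0 0 0; -38 -28 0 0 0 0; -38 -28 0 0 0 0; -38 -28 0 0 0 0", "gripper": 70}}

```text
time: 1.35
tool_pos: [0.4876, 0.1337, 0.2172]
tool_rot: [-0.0, 0.125, 0.992, 0.0]
wrist_force: [0.6, 0.2, 0.0]
width: 0.07
```

Emit:
{"name": "jog_arm", "arguments": {"motion": "-30 -20 20 0 0 0; -29 -19 30 0 0 0; 0 0 40 0 0 0; 0 0 35 0 0 0; 0 0 20 0 0 0; 0 0 0 0 0 0; 0 0 0 0 0 0"}}

```text
time: 2.05
tool_pos: [0.5346, 0.0831, 0.0724]
tool_rot: [-0.0, 0.125, 0.992, 0.0]
wrist_force: [0.8, 0.2, -0.0]
width: 0.0702
```

```bash
cat > t.py <<'E'
from plant import sensors, imaging, r
from h import *
np.set_printoptions(precision=4,suppress=True)
def st():
    s=sensors.state(); q=s['tool_rot']; return s,np.array(s['tool_pos']),Ro.from_quat([q[1],q[2],q[3],q[0]]).as_matrix()
def to(x,y,z,T=None):
    s,p,R=st(); print('t',s['time'],'pos',p,'q',s['joints'],'w',s['width'],'F',s['wrist_force'])
    print('delta tool mm',(R.T@(np.array([x,y,z])-p)*1000).round(1))
    if T is not None: print('rotvec tool',Ro.from_matrix(R.T@T).as_rotvec())
def yawdown(az): # tool y azimuth deg, z down
    a=np.radians(az); y=np.array([np.cos(a),np.sin(a),0]); z=np.array([0,0,-1.]); return np.c_[np.cross(y,z),y,z]
def pic(c,n):
    im=imaging.capture(c)['img'][:,:,::-1].copy(); cv2.imwrite('pics/'+n,im); return im
E
python3 -c "
from t import *
to(.5352,.0809,.036,yawdown(75.7)); pic('wrist','w1.png')"
```

```text
t 2.05 pos [0.5346 0.0831 0.0724] q [ 0.0254  0.3476  1.7927  0.0001  1.0015 -1.2947] w 0.0702407801774993 F [ 0.7913  0.2245 -0.0487]
delta tool mm [-1.2 -1.9 36.4]
rotvec tool [ 0.     -0.0002 -0.0012]
```

View pics/w1.png

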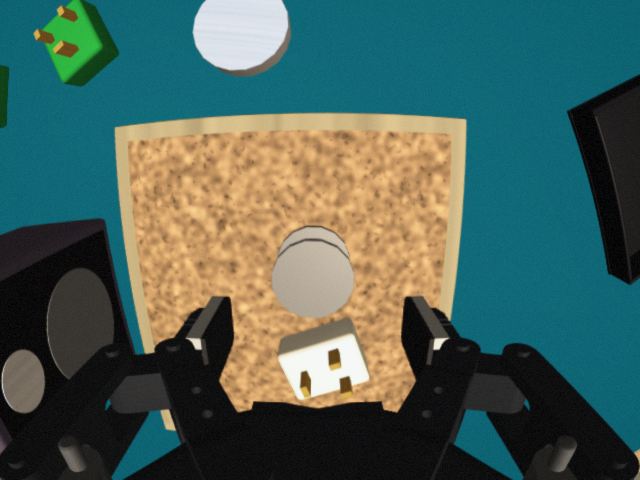

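Wrist view: the reel's top is centred at (313,276), between the pads and on the tool axis. The plug is at (323,365), behind it. Going down on the reel.

Emit:
{"name": "jog_arm", "arguments": {"motion": "0 0 20 0 0 0; 0 -1 16 0 0 0; 0 0 0 0 0 0; 0 0 0 0 0 0"}}

```text
time: 2.5
tool_pos: [0.5351, 0.0822, 0.0377]
tool_rot: [0.001, 0.125, 0.992, 0.0]
wrist_force: [-0.1, 0.8, 0.8]
width: 0.0701
```

Emit:
{"name": "jog_arm", "arguments": {"motion": "0 0 0 0 0 0; 0 0 0 0 0 0; 0 0 0 0 0 0; 0 0 0 0 0 0; 0 0 0 0 0 0; 0 0 0 0 0 0", "gripper": 30, "squeeze": 30}}

```text
time: 3.1
tool_pos: [0.5341, 0.0821, 0.0363]
tool_rot: [-0.0, 0.125, 0.992, 0.0]
wrist_force: [-0.6, -0.2, -0.2]
width: 0.0301
```

```bash
python3 -c "
from t import *
import math
c,s=math.cos(.2367),math.sin(.2367)
to(.5259+.04*s,.3778-.04*c,.16,yawdown(13.6))"
```

```text
t 3.1 pos [0.5341 0.0821 0.0363] q [ 0.0236  0.3891  1.8373  0.0001  0.9151 -1.2964] w 0.03007704518021073 F [-0.5996 -0.2069 -0.2142]
delta tool mm [  62.6  249.1 -123.7]
rotvec tool [ 0.0001 -0.0001  1.0826]
```

Emit:
{"name": "jog_arm", "arguments": {"motion": "0 0 0 0 0 0; 0 0 0 0 0 0; 0 0 0 0 0 0; 0 0 0 0 0 0", "gripper": 10}}

```text
time: 3.5
tool_pos: [0.5341, 0.0821, 0.0363]
tool_rot: [-0.0, 0.125, 0.992, 0.0]
wrist_force: [-0.7, 0.2, -0.9]
width: 0.0099
```

```bash
python3 -c "
from t import *
pic('wrist','w2.png');print(st()[0]['width'])"
```

```text
0.009914666706155508
```

View pics/w2.png

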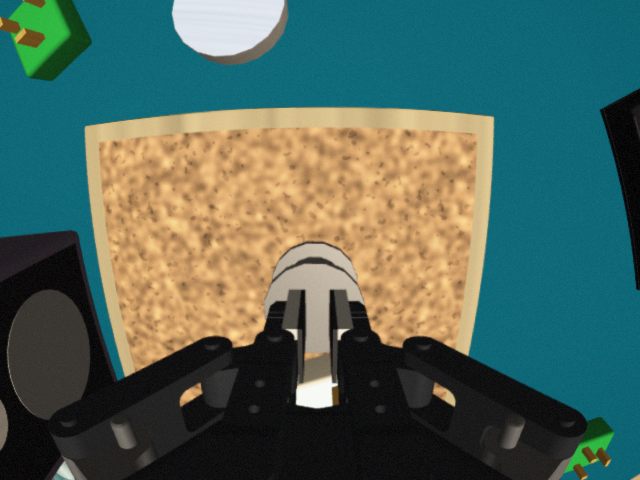

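```bash
python3 -c "
from t import *
a=pic('scene','s4r.png'); b=pic('side','d4r.png')
show(a,270,180,160,140,4,'pics/s4.png'); show(b,235,200,160,140,4,'pics/d4.png')"
```

```text
(no output)
```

View pics/s4.png

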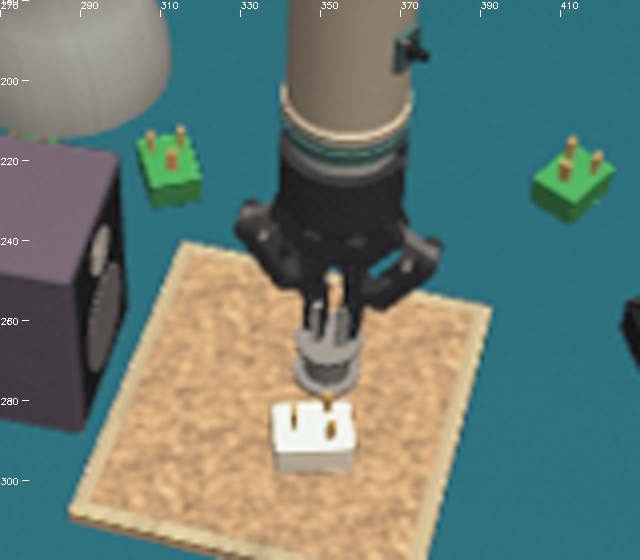

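View pics/d4.png

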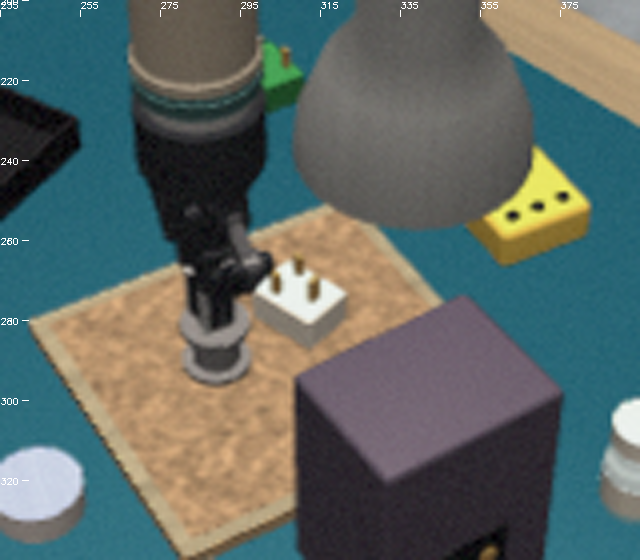

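```bash
python3 -c "
from t import *
for z in (.012,.017,.03,.048,.06):
  print(z,[ (proj(c,[.5341,.0821,z])[0]-o)*4 for c,o in (('scene',(270,180)),('side',(235,200)))])
c=imaging.capture('wrist');s,p,R=st()
C=-c['R'].T@c['t'];print(R.T@(C-p));print(R.T@c['R'].T)
for ze in (-.02,0,.01,.019,.03):
  for Y in (-.005,.005):
    X=c['R']@(p+R@[0,Y,ze])+c['t'];rr=np.hypot(*X[:2]);th=np.arctan2(rr,X[2]);print(ze,Y,c['camera_matrix'][:2,2]+371.6*th*X[:2]/rr)
"
```

```text
0.012 [array([327.9882, 368.0576]), array([213.8507, 356.0965])]
0.017 [array([328.2899, 363.241 ]), array([213.5273, 350.6038])]
0.03 [array([329.0826, 350.5852]), array([212.6782, 336.1808])]
0.048 [array([330.2005, 332.7386]), array([211.4822, 315.8652])]
0.06 [array([330.9592, 320.6269]), array([210.6714, 302.0934])]
[ 0.068  -0.0009 -0.1572]
[[ 0.0013 -0.9621 -0.2727]
 [ 1.      0.0011  0.001 ]
 [-0.0007 -0.2727  0.9621]]
-0.02 -0.005 [306.5698 312.8371]
-0.02 0.005 [330.9635 312.8447]
0 -0.005 [307.676  293.5753]
0 0.005 [329.4268 293.588 ]
0.01 -0.005 [308.1487 285.4073]
0.01 0.005 [328.7706 285.4214]
0.019 -0.005 [308.536  278.7406]
0.019 0.005 [328.2329 278.7557]
0.03 -0.005 [308.9667 271.3559]
0.03 0.005 [327.6351 271.3717]
```

Emit:
{"name": "jog_arm", "arguments": {"motion": "0 0 -20 0 0 0; 0 0 -20 0 0 0; 0 0 0 0 0 0"}}

```text
time: 4.0
tool_pos: [0.5363, 0.0822, 0.0786]
tool_rot: [0.003, 0.125, 0.992, 0.0]
wrist_force: [0.7, -0.1, 0.4]
width: 0.01
```

```bash
python3 -c "
from t import *
a=pic('scene','s4r.png'); b=pic('side','d4r.png')
x=cv2.resize(a[210:300,310:390],None,fx=5,fy=5,interpolation=2);y=cv2.resize(b[220:310,250:330],None,fx=5,fy=5,interpolation=2)
cv2.imwrite('pics/c4.png',np.hstack([x,y]));s,p,R=st();print(p)
for z in (.012,.03,.048,p[2]-.019,p[2]):
  print(z,[ (proj(c,[p[0],p[1],z])[0]-o)*5 for c,o in (('scene',(310,210)),('side',(250,220)))])
"
```

```text
[0.5342 0.0821 0.0763]
0.012 [array([209.9261, 310.1657]), array([192.4507, 345.0865])]
0.03 [array([211.2935, 288.3255]), array([190.9865, 320.1919])]
0.048 [array([212.6903, 266.0174]), array([189.4929, 294.7975])]
0.05732630534986445 [array([213.4258, 254.2699]), array([188.7072, 281.4384])]
0.07632630534986445 [array([214.95  , 229.9271]), array([187.0808, 253.7858])]
```

View pics/c4.png

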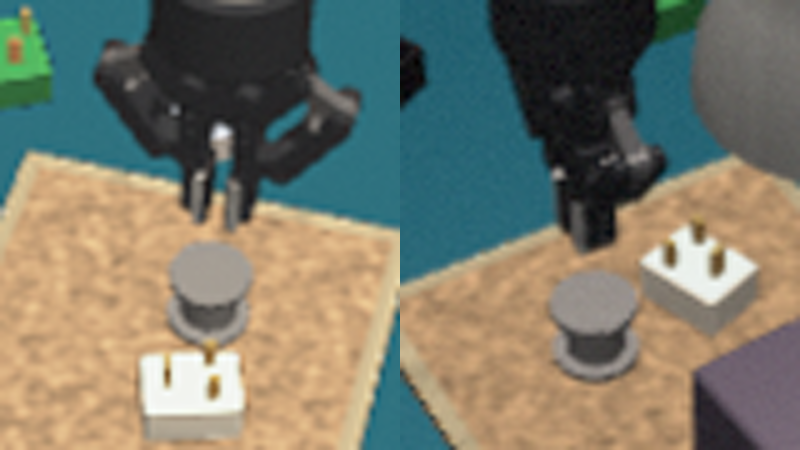

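Emit:
{"name": "jog_arm", "arguments": {"motion": "0 0 -10 0 0 0; 0 0 0 0 0 0; 0 0 0 0 0 0; 0 0 15 0 0 0; 0 0 20 0 0 0; 0 0 20 0 0 0; 0 0 0 0 0 0", "gripper": 65}}

```text
time: 4.8
tool_pos: [0.5314, 0.082, 0.0286]
tool_rot: [-0.003, 0.125, 0.992, -0.0]
wrist_force: [-0.6, -0.4, -0.5]
width: 0.0647
```

```bash
python3 -c "
from t import *
a=pic('scene','s4r.png'); b=pic('side','d4r.png')
x=cv2.resize(a[210:300,310:390],None,fx=5,fy=5,interpolation=2);y=cv2.resize(b[220:310,250:330],None,fx=5,fy=5,interpolation=2)
cv2.imwrite('pics/c5.png',np.hstack([x,y]));s,p,R=st();print(p,s['wrist_force'])
pic('wrist','w5.png')
c=imaging.capture('wrist')
for ze in (-.03,-.02,-.01,0,.01,.019):
  for Y in (.0325,):
    X=c['R']@(p+R@[0.011,Y,ze])+c['t'];rr=np.hypot(*X[:2]);th=np.arctan2(rr,X[2]);
    print(ze,Y,c['camera_matrix'][:2,2]+371.6*th*X[:2]/rr,[ (proj(k,p+R@[-.011,Y,ze])[0]-o)*5 for k,o in (('scene',(310,210)),('side',(250,220)))])
"
```

```text
[0.5338 0.0821 0.031 ] [0.1478 0.3057 0.3953]
-0.03 0.0325 [403.5144 295.1534] [array([270.3603, 278.7578]), array([177.3989, 228.9901])]
-0.02 0.0325 [398.2294 285.3294] [array([269.2191, 291.3441]), array([178.2674, 243.3394])]
-0.01 0.0325 [393.5116 276.615 ] [array([268.0916, 303.7794]), array([179.1265, 257.5327])]
0 0.0325 [389.2802 268.8427] [array([266.9775, 316.0666]), array([179.9763, 271.5726])]
0.01 0.0325 [385.4679 261.8751] [array([265.8767, 328.2081]), array([180.8169, 285.4615])]
0.019 0.0325 [382.3486 256.1982] [array([264.897 , 339.0131]), array([181.5658, 297.8345])]
```

View pics/c5.png

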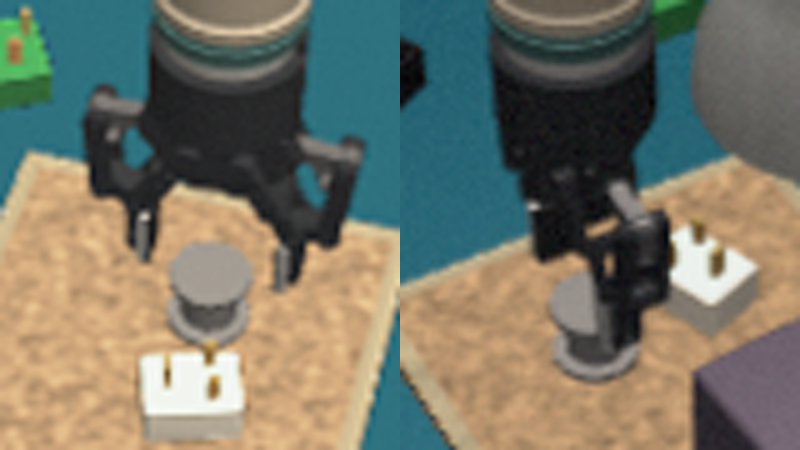

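View pics/w5.png

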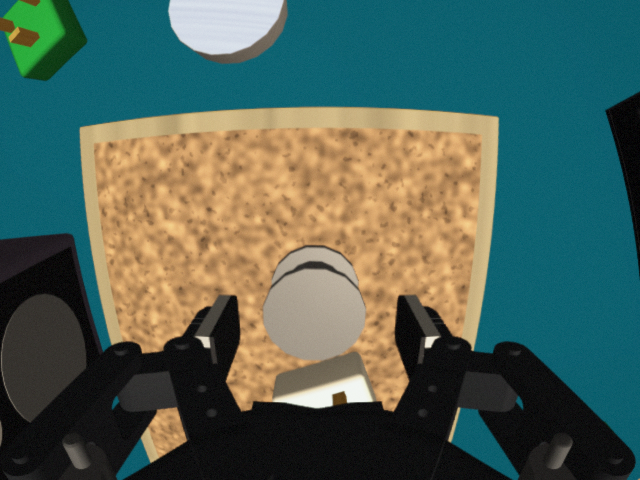

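The pictures show the fingertips about 20 mm *behind* the reported TCP at this opening. The text says 19 mm ahead, and my first close shut above the reel's top. I'll descend further in steps, watching the force.

Emit:
{"name": "jog_arm", "arguments": {"motion": "0 0 10 0 0 0; 0 0 8 0 0 0; 0 0 6 0 0 0; 0 0 0 0 0 0; 0 0 0 0 0 0"}}

```text
time: 5.5
tool_pos: [0.5339, 0.082, 0.007]
tool_rot: [-0.0, 0.125, 0.992, -0.0]
wrist_force: [0.2, 0.1, 0.6]
width: 0.0648
```

Emit:
{"name": "jog_arm", "arguments": {"motion": "0 0 0 0 0 0; 0 0 0 0 0 0; 0 0 0 0 0 0; 0 0 0 0 0 0; 0 0 0 0 0 0", "gripper": 36}}

```text
time: 6.0
tool_pos: [0.5344, 0.082, 0.0078]
tool_rot: [0.0, 0.125, 0.992, 0.0]
wrist_force: [-0.6, -0.7, 5.0]
width: 0.0416
```

```bash
python3 -c "
from t import *
a=pic('scene','s4r.png'); b=pic('side','d4r.png')
x=cv2.resize(a[210:300,310:390],None,fx=5,fy=5,interpolation=2);y=cv2.resize(b[220:310,250:330],None,fx=5,fy=5,interpolation=2)
cv2.imwrite('pics/c6.png',np.hstack([x,y]))
c,s=np.cos(.2367),np.sin(.2367)
to(.5259+.04*s,.3778-.04*c,.12,yawdown(13.6))"
```

```text
t 6.1 pos [0.5343 0.082  0.0078] q [ 0.0235  0.4259  1.8682 -0.0001  0.8468 -1.2965] w 0.041541941722847586 F [-1.5805 -1.5552  4.9553]
delta tool mm [  62.8  249.2 -112.3]
rotvec tool [0.0005 0.0006 1.0827]
```

View pics/c6.png

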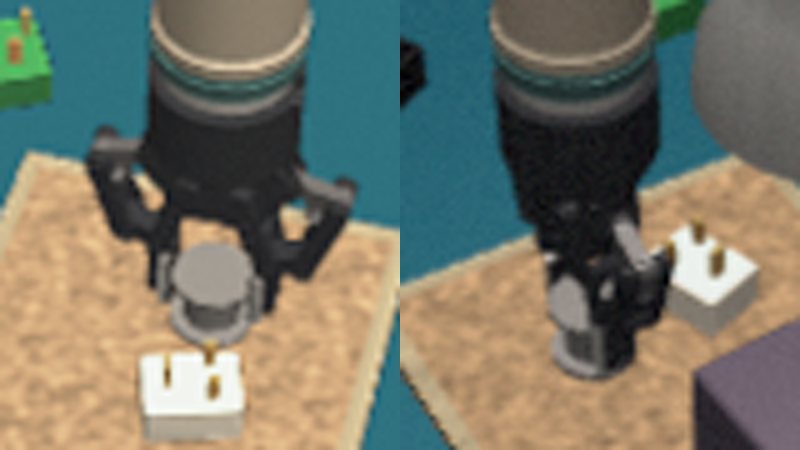

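Emit:
{"name": "jog_arm", "arguments": {"motion": "0 0 -25 0 0 0; 0 0 -40 0 0 0; 0 0 -47 0 0 0; 5 25 0 0 0 0; 11 41 0 0 0 0; 11 41 0 0 0 0; 11 41 0 0 0 0; 11 41 0 0 0 0; 11 41 0 0 0 0; 3 19 0 0 0 0; 0 0 0 0 0 0.14; 0 0 0 0 0 0.14", "squeeze": 40}}

```text
time: 7.3
tool_pos: [0.5344, 0.3394, 0.1183]
tool_rot: [-0.0, 0.264, 0.964, -0.001]
wrist_force: [-0.3, -0.5, 0.2]
width: 0.041
```

Emit:
{"name": "jog_arm", "arguments": {"motion": "0 0 0 0 0 0.14; 0 0 0 0 0 0.14; 0 0 0 0 0 0.14; 0 0 0 0 0 0.14; 0 0 0 0 0 0.14; 0 0 0 0 0 0.1; 0 0 0 0 0 0"}}

```text
time: 8.0
tool_pos: [0.5347, 0.3382, 0.1186]
tool_rot: [-0.0, 0.617, 0.787, -0.001]
wrist_force: [0.3, 0.6, -0.7]
width: 0.0409
```

```bash
python3 -c "
from t import *
pic('wrist','w7.png')
c,s=np.cos(.2367),np.sin(.2367)
to(.5259+.04*s,.3778-.04*c,.015,yawdown(13.6))"
```

```text
t 8.05 pos [0.5347 0.3383 0.1188] q [ 0.4543  0.4272  1.5246 -0.0001  1.1909  0.2128] w 0.04081112352577816 F [ 0.6901  0.6565 -0.8351]
delta tool mm [  0.5   0.8 103.8]
rotvec tool [-0.001   0.0003  0.0042]
```

View pics/w7.png

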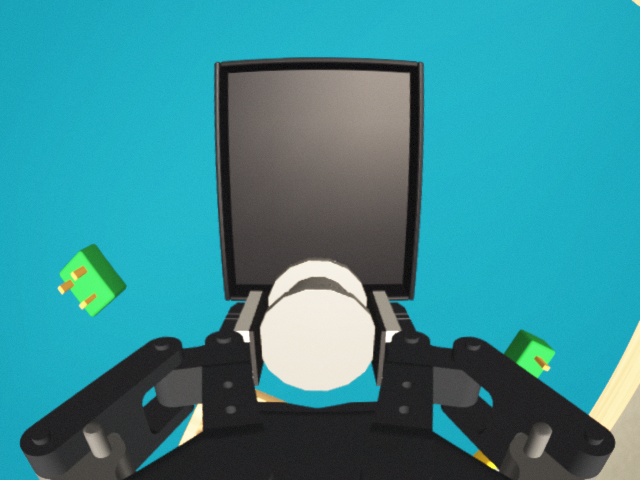

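Emit:
{"name": "jog_arm", "arguments": {"motion": "0 0 30 0 0 0; 0 0 40 0 0 0; 0 0 26 0 0 0; 0 0 12 0 0 0; 0 0 4 0 0 0; 0 0 0 0 0 0; 0 0 0 0 0 0"}}

```text
time: 8.75
tool_pos: [0.5361, 0.3395, 0.0088]
tool_rot: [0.001, 0.617, 0.787, 0.001]
wrist_force: [0.4, -0.6, -0.4]
width: 0.0409
```

Emit:
{"name": "jog_arm", "arguments": {"motion": "0 0 0 0 0 0; 0 0 0 0 0 0; 0 0 0 0 0 0; 0 0 -15 0 0 0; 0 0 -30 0 0 0; 0 0 -40 0 0 0; 0 0 -20 0 0 0; 0 0 0 0 0 0", "gripper": 62}}

```text
time: 9.55
tool_pos: [0.5373, 0.3402, 0.1166]
tool_rot: [0.002, 0.617, 0.787, 0.004]
wrist_force: [0.7, 0.2, 0.5]
width: 0.0617
```

```bash
python3 -c "
from t import *
pic('wrist','w8.png')
to(.5986,.0704,.1,yawdown(3.8))"
```

```text
t 9.6 pos [0.5358 0.3394 0.1143] q [0.455  0.4302 1.5317 0.0001 1.1755 0.2149] w 0.06170328819366155 F [ 0.4861 -0.137   0.1044]
delta tool mm [-276.3   -3.1   14. ]
rotvec tool [ 0.004  -0.0013  0.1738]
```

View pics/w8.png

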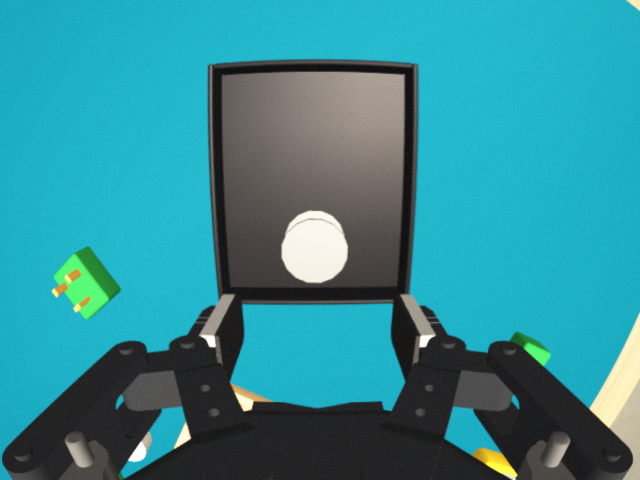

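The reel stands in the tray at (315,247), near its −y end. Next is the plug.

Emit:
{"name": "jog_arm", "arguments": {"motion": "-25 0 0 0 0 0; -40 -1 0 0 0 0; -40 -1 0 0 0 0; -40 -1 0 0 0 0; -40 0 0 0 0 0; -40 0 0 0 0 0; -36 0 0 0 0 0; -15 0 0 0 0 0; 0 0 0 0 0 0.09; 0 0 0 0 0 0.084; 0 0 0 0 0 0; 0 0 0 0 0 0"}}

```text
time: 10.8
tool_pos: [0.5968, 0.0707, 0.1114]
tool_rot: [-0.001, 0.683, 0.731, -0.0]
wrist_force: [-0.3, 0.9, -0.4]
width: 0.0623
```

```bash
python3 -c "
from t import *
pic('wrist','w9.png')
to(.5986,.0704,.1,yawdown(3.8))
c=imaging.capture('wrist');s,p,R=st()
for X in ([.5986,.0704,.038],):
  for dx,dy in ((0,0),(.025,.019),(.025,-.019),(-.025,-.019),(-.025,.019)):
    Y=place([.5986,.0704,1.6376],[dx,dy,.038])[0]
    X=c['R']@Y+c['t'];rr=np.hypot(*X[:2]);th=np.arctan2(rr,X[2]);print(c['camera_matrix'][:2,2]+371.6*th*X[:2]/rr)
"
```

```text
t 10.85 pos [0.597  0.0707 0.1116] q [ 0.0019  0.3897  1.6076  0.0004  1.1457 -0.0663] w 0.06191057793838432 F [0.6967 0.186  0.1241]
delta tool mm [-0.4  1.6 11.6]
rotvec tool [-0.0013 -0.0004  0.0017]
[318.2527 249.1228]
[288.3356 211.1031]
[348.4147 211.2677]
[346.4788 284.9621]
[289.747  284.8365]
```

View pics/w9.png

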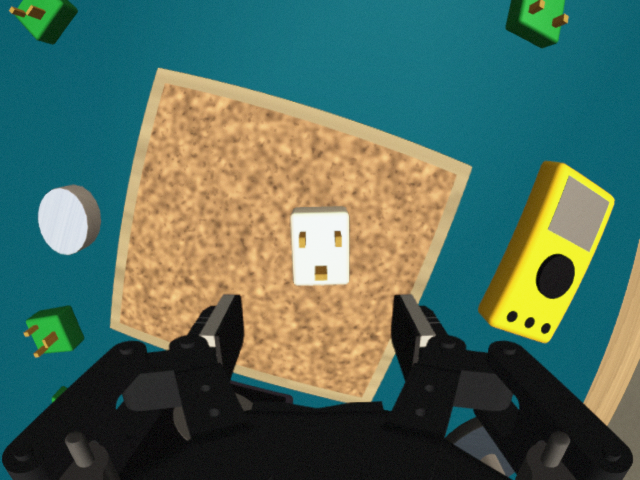

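Emit:
{"name": "jog_arm", "arguments": {"motion": "0 2 30 0 0 0; 0 0 40 0 0 0; 0 0 22 0 0 0; 0 0 9 0 0 0; 0 0 4 0 0 0; 0 0 0 0 0 0; 0 0 0 0 0 0"}}

```text
time: 11.6
tool_pos: [0.6007, 0.0703, 0.0086]
tool_rot: [0.001, 0.683, 0.73, 0.001]
wrist_force: [-0.3, -0.1, 0.4]
width: 0.062
```

Emit:
{"name": "jog_arm", "arguments": {"motion": "0 0 0 0 0 0; 0 0 0 0 0 0; 0 0 0 0 0 0; 0 0 0 0 0 0; 0 0 0 0 0 0; 0 0 0 0 0 0", "gripper": 28, "squeeze": 35}}

```text
time: 12.2
tool_pos: [0.6005, 0.0702, 0.0086]
tool_rot: [0.001, 0.683, 0.73, 0.001]
wrist_force: [0.7, 0.3, 5.8]
width: 0.037
```

```bash
python3 -c "
from t import *
c,s=np.cos(.2367),np.sin(.2367)
to(.5259-.038*s,.3778+.038*c,.1,yawdown(13.6))"
```

```text
t 12.2 pos [0.6005 0.0702 0.0086] q [ 0.0014  0.4982  1.7223  0.0001  0.9186 -0.0647] w 0.03695104589702108 F [0.6527 0.319  5.822 ]
delta tool mm [349.2 -60.4 -91.6]
rotvec tool [ 0.0024  0.0003 -0.1713]
```

Emit:
{"name": "jog_arm", "arguments": {"motion": "0 0 -30 0 0 0; 0 0 -45 0 0 0; 15 0 -30 0 0 0; 40 -7 -8 0 0 0; 44 -8 0 0 0 0; 44 -8 0 0 0 0; 44 -8 0 0 0 0; 44 -8 0 0 0 0; 44 -8 0 0 0 0; 44 -8 0 0 0 0; 25 -5 0 0 0 0; 0 0 0 0 0 -0.085"}}

```text
time: 13.4
tool_pos: [0.5153, 0.4135, 0.1199]
tool_rot: [-0.001, 0.649, 0.76, 0.0]
wrist_force: [0.3, -0.4, -0.0]
width: 0.0372
```

Emit:
{"name": "jog_arm", "arguments": {"motion": "0 0 0 0 0 -0.085; 0 0 0 0 0 0; 0 0 0 0 0 0"}}

```text
time: 13.7
tool_pos: [0.5168, 0.4094, 0.1201]
tool_rot: [-0.0, 0.62, 0.785, -0.0]
wrist_force: [-0.5, -0.1, -1.1]
width: 0.0366
```

```bash
python3 -c "
from t import *
c,s=np.cos(.2367),np.sin(.2367)
pic('wrist','w10.png')
to(.5259-.038*s,.3778+.038*c,.008,yawdown(13.6))"
```

```text
t 13.75 pos [0.5169 0.4093 0.1202] q [0.5642 0.4628 1.4591 0.     1.2199 0.33  ] w 0.03700809161077862 F [-0.5438  0.384  -0.7518]
delta tool mm [  5.3   1.4 112.2]
rotvec tool [-0.0003  0.0001 -0.0031]
```

View pics/w10.png

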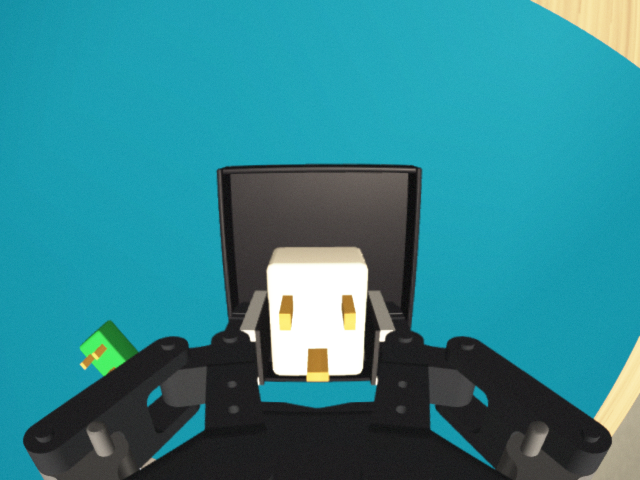

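Emit:
{"name": "jog_arm", "arguments": {"motion": "4 1 30 0 0 0; 0 0 40 0 0 0; 0 0 26 0 0 0; 0 0 12 0 0 0; 0 0 4 0 0 0; 0 0 0 0 0 0; 0 0 0 0 0 0"}}

```text
time: 14.45
tool_pos: [0.5183, 0.4143, 0.01]
tool_rot: [0.001, 0.619, 0.785, 0.002]
wrist_force: [0.3, 0.6, 0.6]
width: 0.037
```

Emit:
{"name": "jog_arm", "arguments": {"motion": "0 0 0 0 0 0; 0 0 0 0 0 0; 0 0 0 0 0 0; 0 0 -15 0 0 0; 0 0 -30 0 0 0; 0 0 -50 0 0 0; 0 0 -50 0 0 0; 0 0 -50 0 0 0; 0 0 -50 0 0 0; 0 0 0 0 0 0", "gripper": 56}}

```text
time: 15.45
tool_pos: [0.5203, 0.4159, 0.263]
tool_rot: [0.003, 0.619, 0.785, 0.008]
wrist_force: [0.4, 0.4, -0.3]
width: 0.0561
```

```bash
python3 -c "
from t import *
pic('wrist','w11.png');a=pic('scene','s11.png');show(a,415,235,100,75,6,'pics/s11c.png')
to(.5,-.2,.3)"
```

```text
t 15.55 pos [0.5175 0.414  0.2555] q [0.5698 0.392  1.2369 0.0001 1.5084 0.3338] w 0.056111116353256135 F [-0.3359 -0.4118 -1.1028]
delta tool mm [-592.8 -160.4  -46. ]
```

View pics/w11.png

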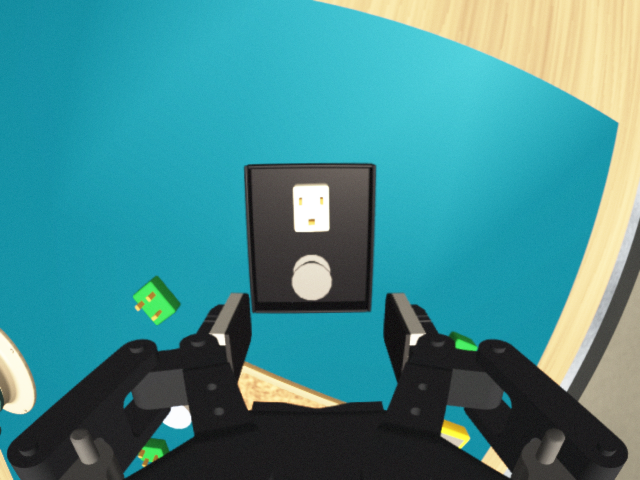

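Both parts lie in the tray, the plug at (311,208) and the reel at (312,277). Now going around the lamp on the robot's side.

Emit:
{"name": "jog_arm", "arguments": {"motion": "-20 -18 -10 0 0 0; -35 -30 -10 0 0 0; -36 -31 -10 0 0 0; -36 -31 -10 0 0 0; -36 -31 0 0 0 0; -36 -31 0 0 0 0; -36 -31 0 0 0 0; -36 -31 0 0 0 0; -36 -31 0 0 0 0; -40 -14 0 0 0 0; -40 -14 0 0 0 0; -40 -14 0 0 0 0", "gripper": 85}}

```text
time: 16.75
tool_pos: [0.3166, -0.0742, 0.2917]
tool_rot: [-0.001, 0.619, 0.786, -0.0]
wrist_force: [0.9, 0.2, -0.2]
width: 0.0846
```

```bash
python3 -c "
from t import *
to(.30,-.25,.3,yawdown(-14.1))"
```

```text
t 16.75 pos [ 0.3166 -0.0742  0.2917] q [-0.4456 -0.1552  1.7936  0.0003  1.5058 -0.6818] w 0.08455952107844826 F [ 0.9289  0.2479 -0.2206]
delta tool mm [-167.   -57.3   -8.5]
rotvec tool [-0.0023 -0.0013  0.4823]
```

Emit:
{"name": "jog_arm", "arguments": {"motion": "-40 -14 -5 0 0 0; -42 -14 -5 0 0 0; -42 -14 0 0 0 0; -40 -14 0 0 0 0; 0 0 0 0 0 0.14; 0 0 0 0 0 0.14; 0 0 0 0 0 0.14; 0 0 0 0 0 0.062; 0 0 0 0 0.14 0; 0 0 0 0 0.14 0; 0 0 0 0 0 0"}}

```text
time: 17.85
tool_pos: [0.3011, -0.248, 0.3002]
tool_rot: [-0.089, 0.782, 0.606, 0.111]
wrist_force: [-0.6, -0.1, -0.7]
width: 0.0851
```

```bash
cat >> t.py <<'E'
BD=np.array([.563,.0572,1.324]); 
def bw(x,y,z): return place(BD,[x,y,z])[0]
def tilted(deg,daz=0): # tool z along board x, deg below horizontal; tool y = -board y
    a=BD[2]+np.radians(daz); bx=np.array([np.cos(a),np.sin(a),0]); by=np.array([-np.sin(a),np.cos(a),0]); d=np.radians(deg)
    z=bx*np.cos(d)-np.array([0,0,np.sin(d)]); y=-by; return np.c_[np.cross(y,z),y,z]
E
python3 -c "
from t import *
to(.30,-.25,.3,tilted(20))"
```

```text
t 17.85 pos [ 0.3011 -0.248   0.3002] q [-1.0603  0.0459  1.6256  0.1929  1.6803 -0.8074] w 0.08512027507413626 F [-0.5694 -0.1219 -0.6525]
delta tool mm [-2.1 -0.6 -0.4]
rotvec tool [-0.0006  0.9367 -0.007 ]
```

```bash
python3 -c "
from t import *
print(bw(-.245,0,.22)); to(*bw(-.245,0,.22),tilted(45))"
```

```text
[ 0.5031 -0.1804  0.22  ]
t 17.85 pos [ 0.3011 -0.248   0.3002] q [-1.0603  0.0459  1.6256  0.1929  1.6803 -0.8074] w 0.08512027507413626 F [-0.5694 -0.1219 -0.6525]
delta tool mm [ 88.8 179.3 108.6]
rotvec tool [-0.002   0.5004 -0.0065]
```

Emit:
{"name": "jog_arm", "arguments": {"motion": "0 0 0 0 0.125 0; 0 0 0 0 0.125 0; 0 0 0 0 0.125 0; 0 0 0 0 0.125 0; 0 40 0 0 0 0; 0 40 0 0 0 0; 0 40 0 0 0 0; 0 40 0 0 0 0; 0 20 0 0 0 0; 0 0 0 0 0 0", "gripper": 70}}

```text
time: 18.85
tool_pos: [0.4789, -0.2884, 0.3015]
tool_rot: [-0.235, 0.729, 0.569, 0.299]
wrist_force: [-0.6, 0.2, -0.1]
width: 0.0699
```

```bash
python3 -c "
from t import *
to(*bw(-.245,0,.22),tilted(45)); pic('scene','s12.png');b=pic('side','d12.png')"
```

```text
t 18.85 pos [ 0.4789 -0.2884  0.3015] q [-1.0227  0.4581  1.2836  0.5669  1.947  -0.7166] w 0.0698683082051484 F [-0.6147  0.2405 -0.1434]
delta tool mm [ 21.3  -2.3 135.8]
rotvec tool [-0.0038  0.0051  0.0011]
```

View pics/d12.png

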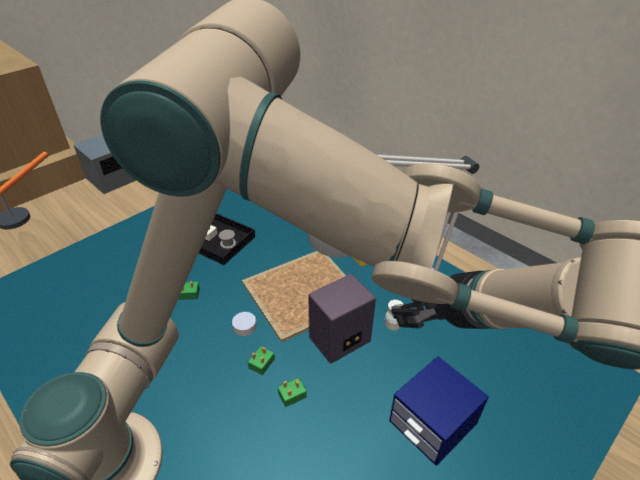

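View pics/s12.png

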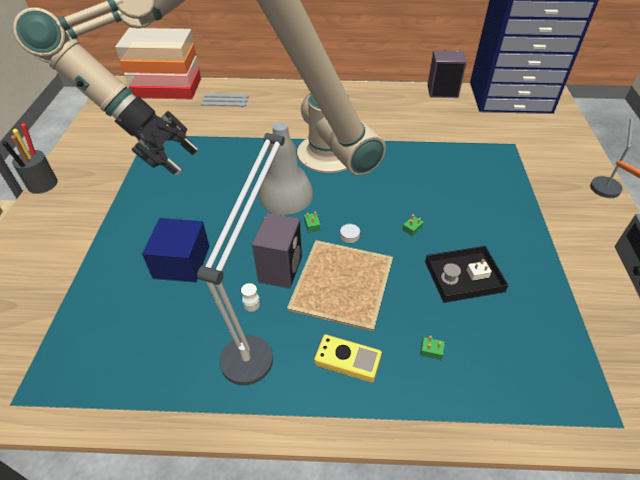

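Emit:
{"name": "jog_arm", "arguments": {"motion": "4 0 20 0 0 0; 5 0 35 0 0 0; 5 -1 35 0 0 0; 5 -1 30 0 0 0; 2 0 16 0 0 0; 0 0 0 0 0 0; 0 0 0 0 0 0"}}

```text
time: 19.65
tool_pos: [0.501, -0.1819, 0.2219]
tool_rot: [-0.234, 0.729, 0.569, 0.3]
wrist_force: [-0.1, -0.8, 0.4]
width: 0.0697
```

```bash
python3 -c "
from t import *
s,p,R=st(); print('F',s['wrist_force'])
to(*bw(-.237,0,.035),tilted(45)); a=pic('scene','s13.png');b=pic('side','d13.png');show(a,150,180,160,120,4,'pics/s13c.png');show(b,290,210,180,160,4,'pics/d13c.png')
for ze in (-.03,-.02,-.01,0):
  for Y in (-.035,.035): print(ze,Y,[(proj(k,p+R@[0,Y,ze])[0]-o)*4 for k,o in (('scene',(150,180)),('side',(290,210)))])
"
```

```text
F [-0.0857 -0.7866  0.3912]
t 19.65 pos [ 0.501  -0.1819  0.2219] q [-0.9018  0.4134  1.565   0.595   1.6825 -0.7489] w 0.06965498660417961 F [-0.0857 -0.7866  0.3912]
delta tool mm [-124.2    1.7  139.9]
rotvec tool [-0.0006  0.006   0.0003]
-0.03 -0.035 [array([363.1705,  16.8281]), array([261.8674, 361.586 ])]
-0.03 0.035 [array([314.9529,  92.8762]), array([386.1532, 304.7273])]
-0.02 -0.035 [array([375.5486,  28.0592]), array([252.5132, 362.1833])]
-0.02 0.035 [array([328.0109, 104.2989]), array([375.8158, 305.8849])]
-0.01 -0.035 [array([387.8425,  39.2141]), array([243.3531, 362.7681])]
-0.01 0.035 [array([340.9765, 115.6409]), array([365.6866, 307.0192])]
0 -0.035 [array([400.0532,  50.2933]), array([234.3812, 363.3409])]
0 0.035 [array([353.8507, 126.9029]), array([355.7593, 308.1309])]
```

View pics/d13c.png

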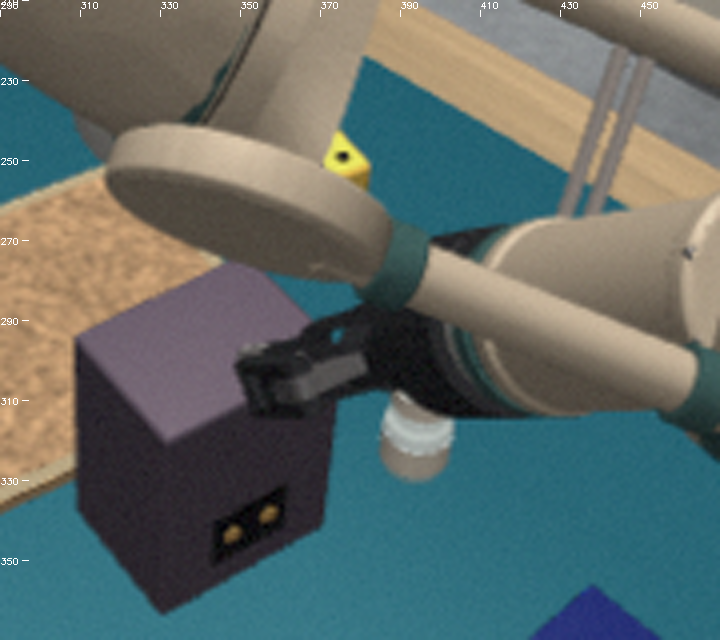

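View pics/s13c.png

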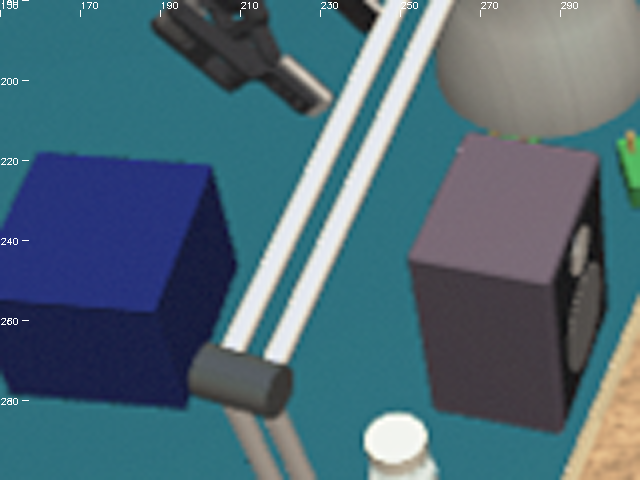

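View pics/s13.png

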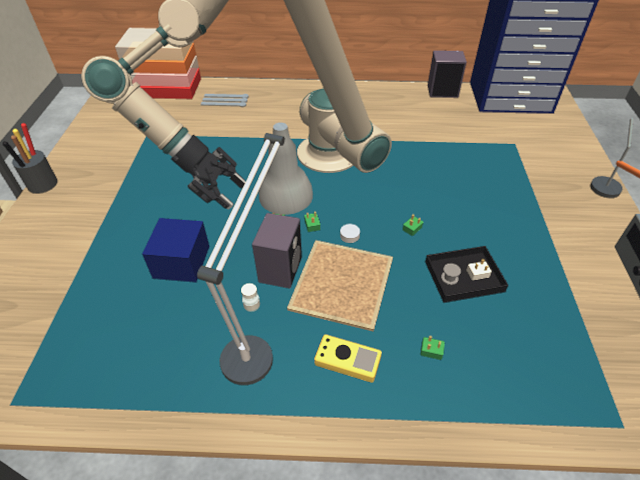

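Emit:
{"name": "jog_arm", "arguments": {"motion": "-15 0 15 0 0 0; -25 0 25 0 0 0; -27 0 27 0 0 0; -27 0 27 0 0 0; -25 0 25 0 0 0; -12 0 12 0 0 0; 0 2 0 0 0 0; 0 0 0 0 0 0"}}

```text
time: 20.55
tool_pos: [0.5045, -0.1843, 0.0371]
tool_rot: [-0.233, 0.729, 0.569, 0.3]
wrist_force: [-0.4, -0.4, 0.2]
width: 0.0699
```

```bash
python3 -c "
from t import *
s,p,R=st(); print('F',s['wrist_force'])
to(*bw(-.224,0,.034),tilted(45)); a=pic('scene','s14.png');b=pic('side','d14.png')
print('tip board',(R@[0,0,-.022]+p))
q=place(BD,[0,0,0]);c,s_=np.cos(BD[2]),np.sin(BD[2]);t=p+R@[0,0,-.022];d=t[:2]-BD[:2];print(c*d[0]+s_*d[1],-s_*d[0]+c*d[1],t[2])
"
```

```text
F [-0.3877 -0.4353  0.1859]
t 20.55 pos [ 0.5045 -0.1843  0.0371] q [-0.9008  0.622   1.7418  0.608   1.3624 -0.9668] w 0.06990353552775391 F [-0.3877 -0.4353  0.1859]
delta tool mm [15.2 -2.3 19.5]
rotvec tool [0.0012 0.0053 0.0013]
tip board [ 0.5007 -0.1993  0.0527]
-0.26399300716395163 -0.002224159272587581 0.05274816397026773
```

View pics/s14.png

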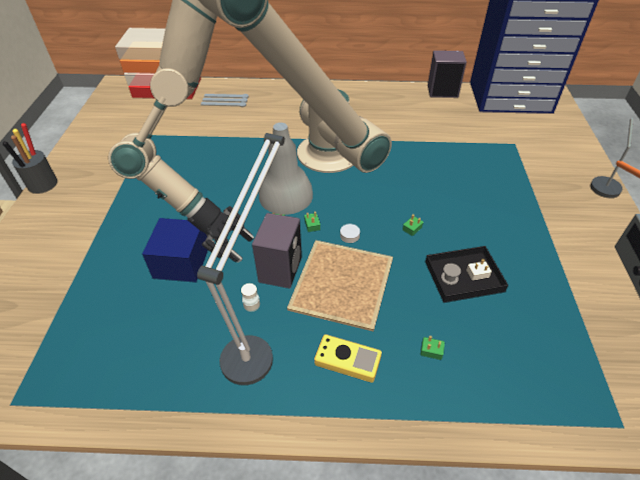

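View pics/d14.png

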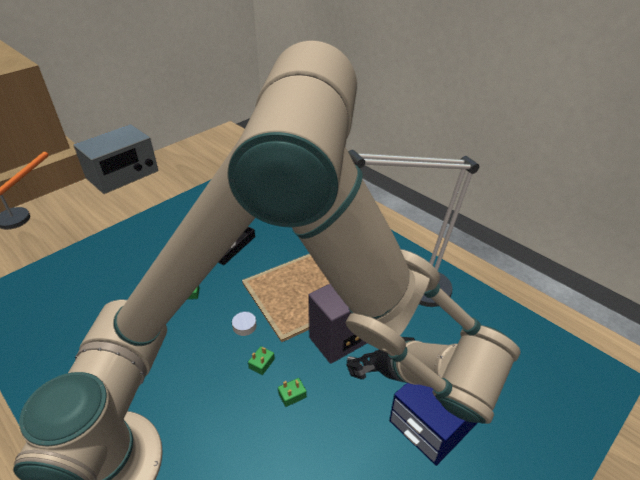

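Emit:
{"name": "jog_arm", "arguments": {"motion": "10 -1 10 0 0 0; 12 -1 12 0 0 0; 4 0 4 0 0 0; 2 0 2 0 0 0; 1.4 0 1.4 0 0 0; 1.4 0 1.4 0 0 0; 1.4 0 1.4 0 0 0; 1.4 0 1.4 0 0 0; 1.4 0 1.4 0 0 0; 0 0 0 0 0 0"}}

```text
time: 21.65
tool_pos: [0.5133, -0.1359, 0.0364]
tool_rot: [-0.233, 0.729, 0.57, 0.299]
wrist_force: [-3.9, -6.2, 4.3]
width: 0.0701
```

```bash
cat >> t.py <<'E'
def inb(v):
    c,s_=np.cos(BD[2]),np.sin(BD[2]);d=np.asarray(v)[:2]-BD[:2];return np.array([c*d[0]+s_*d[1],-s_*d[0]+c*d[1],v[2]])
def tip(z=-.022):
    s,p,R=st(); f=s['wrist_force'];c,s_=np.cos(BD[2]),np.sin(BD[2]);print('tip board',inb(p+R@[0,0,z]),'F board',c*f[0]+s_*f[1],-s_*f[0]+c*f[1],f[2],'t',s['time'],'q',s['joints'])
E
python3 -c "
from t import *
tip(); a=pic('scene','s15.png');show(a,230,200,170,140,4,'pics/s15c.png')"
```

```text
tip board [-0.2148  0.001   0.0521] F board -6.991713166952367 2.278822863336967 4.293415429655649 t 21.65 q [-0.8361  0.5957  1.8061  0.648   1.304  -0.9534]
```

View pics/s15c.png

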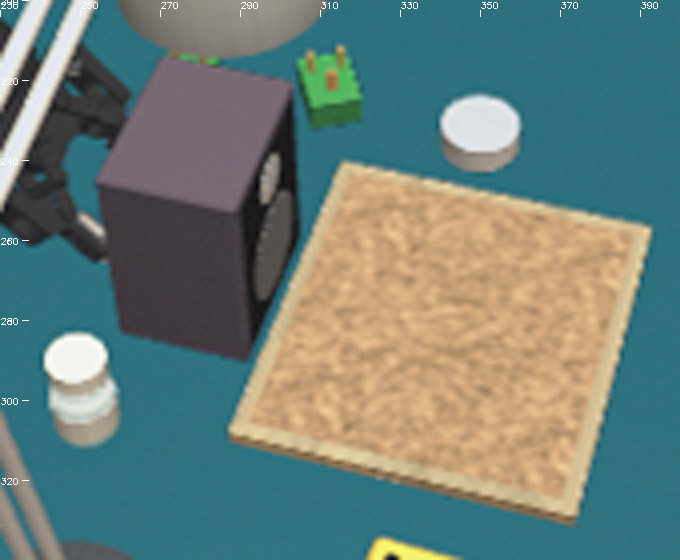

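Emit:
{"name": "jog_arm", "arguments": {"motion": "1.4 0 1.4 0 0 0; 1.4 0 1.4 0 0 0; 1.4 0 1.4 0 0 0; 1.4 0 1.4 0 0 0; 1.4 0 1.4 0 0 0; 0 0 0 0 0 0"}}

```text
time: 22.3
tool_pos: [0.5165, -0.1285, 0.0362]
tool_rot: [-0.23, 0.73, 0.57, 0.298]
wrist_force: [-5.7, -12.3, 7.0]
width: 0.0704
```

```bash
python3 -c "
from t import *
tip(); a=pic('scene','s16.png');show(a,230,200,170,140,4,'pics/s16c.png')"
```

```text
tip board [-0.2068 -0.0002  0.0519] F board -13.27132626906428 2.5282428992376547 7.039480008588765 t 22.3 q [-0.8232  0.591   1.8146  0.6565  1.2912 -0.9497]
```

View pics/s16c.png

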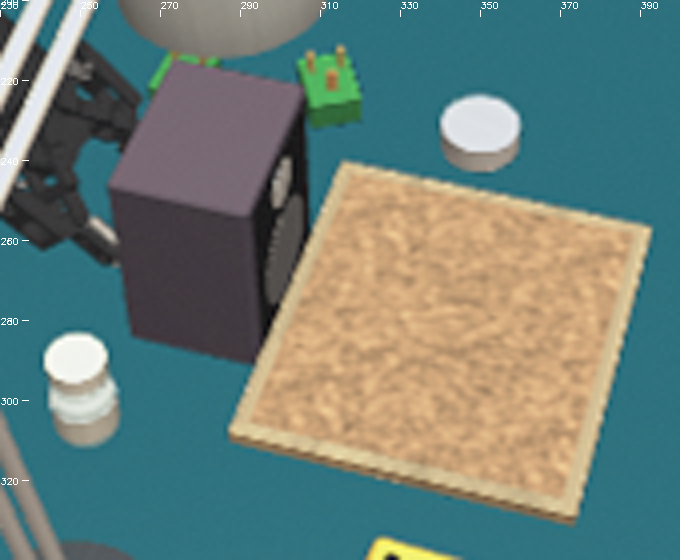

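```bash
cat > spk.py <<'E'
from h import *
z=np.load('cam.npz')
for k in('scene','side'): RT[k]=(z[k+'R'],z[k+'t'])
import t
P=lambda a,c,zz:[.045*a,.0575*c,zz]
def spk(o,s,tops,bots=None,p0=(.53,-.09,1.35)):
    obs=[('scene',crop(o,s,uv),P(*ac,.15)) for uv,ac in zip(tops,[(-1,1),(1,1),(1,-1),(-1,-1)])]
    if bots: obs+=[('scene',crop(o,s,uv),P(*ac,0)) for uv,ac in zip(bots,[(-1,-1),(1,-1)])]
    x,e=fit(obs,p0); print('in board',t.inb([*x[:2],0]),np.degrees(x[2]-t.BD[2]),e.round(1).tolist())
E
python3 -c "
from spk import *
spk((235,200),4,[(125,55),(258,78),(213,204),(69,181)],[(95,330),(220,352)])
spk((230,200),4,[(167,57),(294,84),(238,211),(97,183)],[(121,331),(246,358)])
spk((230,200),4,[(177,62),(305,88),(253,217),(109,187)],[(132,336),(252,361)])
"
```

```text
in board [-0.1717  0.0002  0.    ] 3.888140994497465 [[-0.2, -1.2], [0.8, -1.7], [-0.2, 0.0], [-0.6, -0.3], [-0.5, 1.2], [1.4, 1.6]]
in board [-0.1627 -0.0015  0.    ] -0.3408273732342544 [[-0.6, -1.2], [1.2, -0.8], [-0.3, 0.3], [-0.5, -0.8], [-0.1, 0.9], [1.0, 2.0]]
in board [-0.1545 -0.0033  0.    ] 0.04039648149032992 [[-0.5, -1.3], [1.2, -0.8], [-0.8, -0.0], [-0.5, -0.5], [-0.1, 1.0], [2.5, 2.5]]
```

Emit:
{"name": "jog_arm", "arguments": {"motion": "0 0 -10 0 0 0; 0 0 -30 0 0 0; 20 0 -20 0 0 0; 30 0 -30 0 0 0; 30 0 -30 0 0 0; 0 0 0 0 0.13 0; 0 0 0 0 0.13 0; 0 0 0 0 0.13 0; 0 0 0 0 0.13 0; 0 0 0 0 0 0; 0 0 0 0 0 0"}}

```text
time: 23.45
tool_pos: [0.5094, -0.1516, 0.1772]
tool_rot: [-0.373, 0.628, 0.489, 0.477]
wrist_force: [-1.4, 0.6, 0.6]
width: 0.0696
```

```bash
python3 -c "
from t import *
tip(); T=tilted(15); g=bw(-.213,-.002,.137)+T@[0,0,.022]; to(*g,T)
a=pic('scene','s17.png');b=pic('side','d17.png');show(a,230,200,170,140,4,'pics/s17c.png')"
```

```text
tip board [-0.2368  0.0009  0.1831] F board 0.22014668299949686 1.492379883216892 0.5817554420283424 t 23.45 q [-0.9822  0.6928  1.6729  0.8324  1.8365 -1.0019]
t 23.45 pos [ 0.5094 -0.1516  0.1772] q [-0.9822  0.6928  1.6729  0.8324  1.8365 -1.0019] w 0.06961741274650993 F [-1.3934  0.5781  0.5818]
delta tool mm [-37.8   3.1  35.3]
rotvec tool [-0.0014  0.0089 -0.001 ]
```

View pics/s17.png

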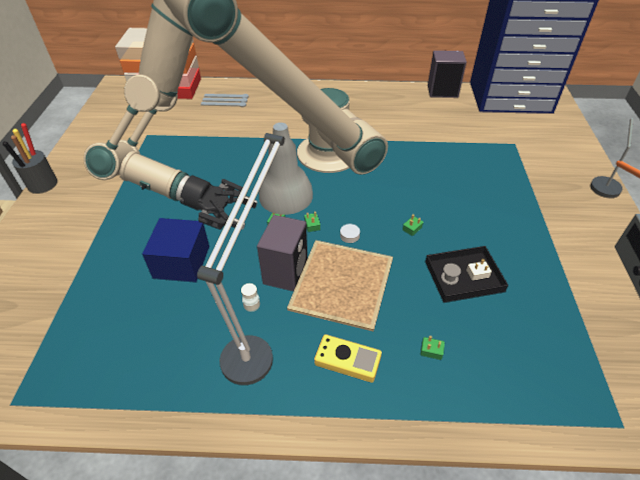

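View pics/d17.png

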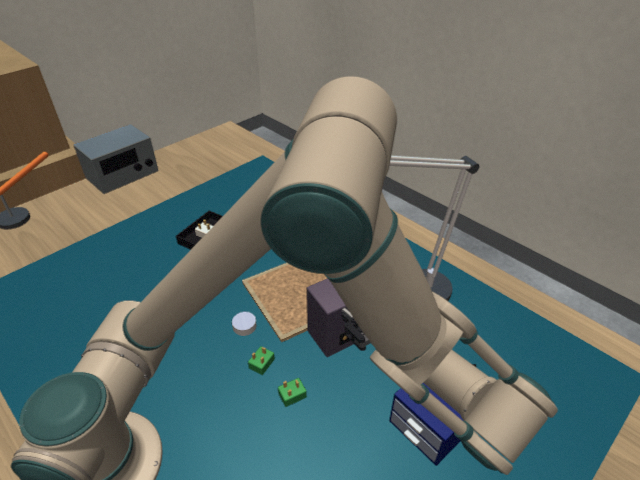

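Emit:
{"name": "jog_arm", "arguments": {"motion": "-10 1 0 0 0 0; -20 1 12 0 0 0; -8 0 18 0 0 0; 1 0 6 0 0 0; 1 0 3 0 0 0; 0.8 0 2.9 0 0 0; 0 0 0 0 0 0"}}

```text
time: 24.25
tool_pos: [0.519, -0.1224, 0.133]
tool_rot: [-0.372, 0.628, 0.49, 0.477]
wrist_force: [-0.5, 0.2, 0.1]
width: 0.07
```

```bash
python3 -c "
from t import *
tip()"
```

```text
tip board [-0.2061 -0.0012  0.1389] F board 0.06543461526504052 0.48569024215465273 0.12808375917029152 t 24.25 q [-0.9443  0.7388  1.7336  0.8469  1.7453 -1.0689]
```

Emit:
{"name": "jog_arm", "arguments": {"motion": "0.8 0 2.9 0 0 0; 1.5 0 2.9 0 0 0; 2.7 0 2.8 0 0 0; 2.7 0 2.8 0 0 0; 2.7 0 2.8 0 0 0; 2.7 0 2.8 0 0 0; 2.7 0 2.8 0 0 0; 0 0 0 0 0 0"}}

```text
time: 25.05
tool_pos: [0.5248, -0.1, 0.1436]
tool_rot: [-0.372, 0.627, 0.49, 0.478]
wrist_force: [-1.6, -4.1, 6.2]
width: 0.0704
```

```bash
python3 -c "
from t import *
tip(); a=pic('scene','s18.png');show(a,210,180,190,150,4,'pics/s18c.png')"
```

```text
tip board [-0.1829 -0.0014  0.1495] F board -4.376440024823238 0.5671995349812258 6.202317498502061 t 25.05 q [-0.9163  0.7141  1.7613  0.8724  1.7321 -1.0592]
```

View pics/s18c.png

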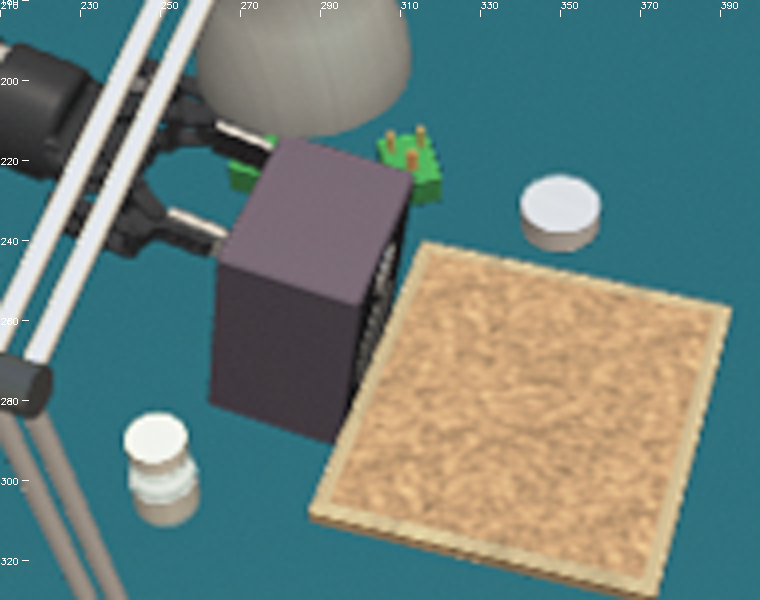

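Emit:
{"name": "jog_arm", "arguments": {"motion": "2.6 0 3.5 0 0.015 0; 2.6 0 3.5 0 0.015 0; 2.5 0 3.6 0 0.015 0; 2.4 0 3.6 0 0.015 0; 2.3 0 3.6 0 0.015 0; 2.2 0 3.7 0 0.015 0; 0 0 0 0 0 0"}}

```text
time: 25.8
tool_pos: [0.5305, -0.0761, 0.1523]
tool_rot: [-0.394, 0.605, 0.472, 0.506]
wrist_force: [0.1, -3.4, 5.5]
width: 0.0703
```

```bash
python3 -c "
from t import *
tip(); a=pic('scene','s19.png');pic('side','d19.png');show(a,210,180,190,150,4,'pics/s19c.png')"
```

```text
tip board [-0.1588 -0.0011  0.1562] F board -3.247833182224237 -0.8842140862566013 5.518792976626974 t 25.8 q [-0.8948  0.744   1.7926  0.926   1.7642 -1.0909]
```

View pics/s19c.png

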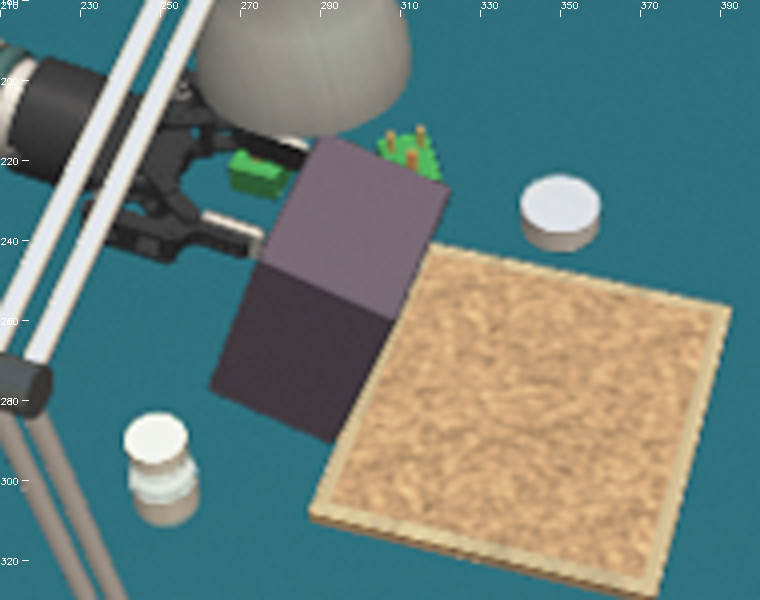

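View pics/d19.png

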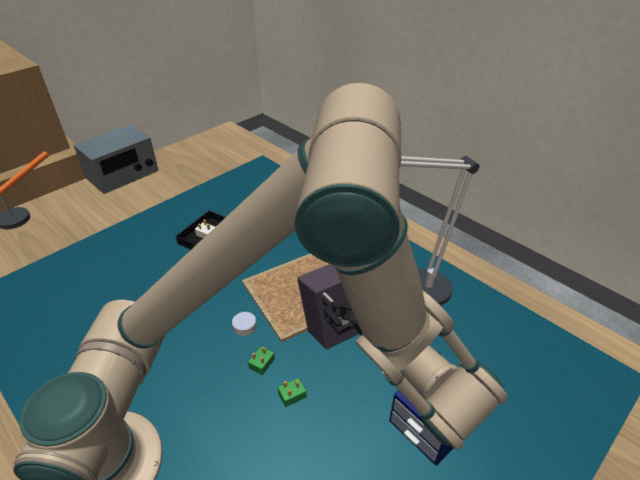

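Emit:
{"name": "jog_arm", "arguments": {"motion": "1.7 0 3.8 0 0.015 0; 1.6 0 3.8 0 0.015 0; 1.5 0 3.8 0 0.015 0; 1.4 0 3.9 0 0.015 0; 1.2 0 3.9 0 0.01 0; 1.1 0 3.9 0 0.01 0; 0.9 0 4 0 0 0; 0.8 0 4 0 0 0; 0 0 0 0 0 0"}}

```text
time: 26.8
tool_pos: [0.5381, -0.0442, 0.1567]
tool_rot: [-0.413, 0.585, 0.457, 0.528]
wrist_force: [-0.1, 0.3, 0.1]
width: 0.07
```

```bash
python3 -c "
from t import *
tip(); a=pic('scene','s20.png');show(a,210,180,190,150,4,'pics/s20c.png')"
```

```text
tip board [-0.1263 -0.0007  0.1589] F board 0.2840107670621068 0.2100036189426041 0.10241650909438707 t 26.8 q [-0.8566  0.7715  1.8342  0.9825  1.7762 -1.1289]
```

View pics/s20c.png

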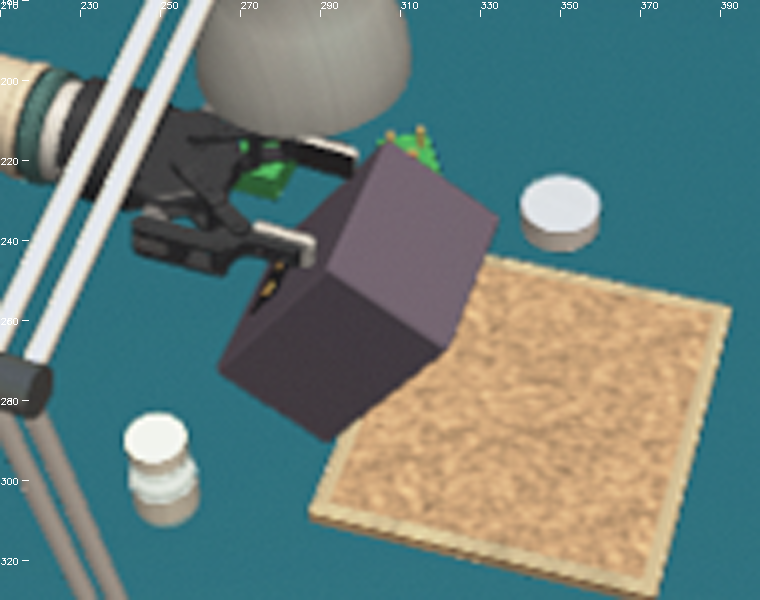

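Emit:
{"name": "jog_arm", "arguments": {"motion": "0 0 0 0 0 0; 0 0 0 0 0 0; 0 0 0 0 0 0; 0 0 0 0 0 0; 0 0 0 0 0 0; 0 0 0 0 0 0"}}

```text
time: 27.45
tool_pos: [0.5383, -0.0451, 0.1573]
tool_rot: [-0.412, 0.585, 0.456, 0.529]
wrist_force: [0.5, -0.6, 0.0]
width: 0.0701
```

```bash
python3 -c "
from t import *
tip(); a=pic('scene','s21.png');show(a,210,180,190,150,4,'pics/s21c.png')"
```

```text
tip board [-0.1271 -0.001   0.1595] F board -0.5029857016489473 -0.6346774078004471 0.030992778125864432 t 27.45 q [-0.8579  0.7715  1.8333  0.9832  1.7779 -1.1289]
```

View pics/s21c.png

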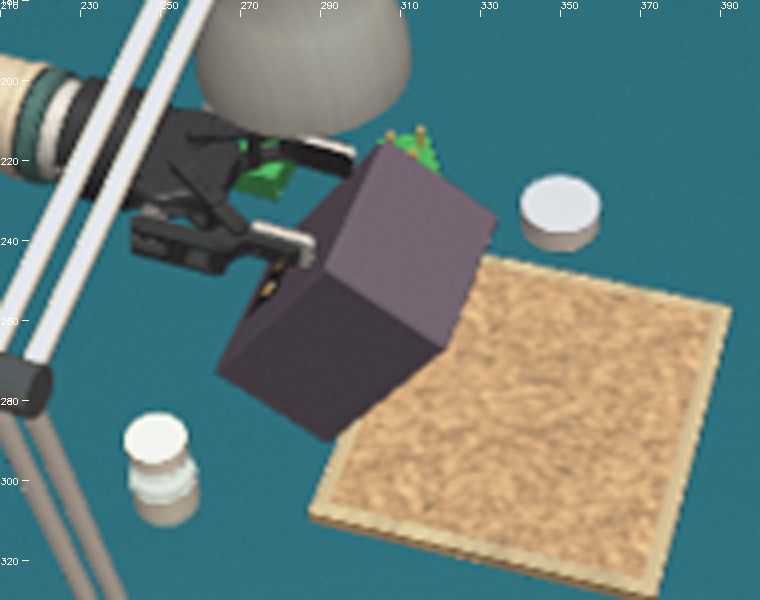

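Emit:
{"name": "jog_arm", "arguments": {"motion": "0.4 0 4 0 0 0; 0.4 0 4 0 0 0; 0.4 0 4 0 0 0; 0 0 0 0 0 0; 0 0 0 0 0 0; 0 0 0 0 0 0; 0 0 0 0 0 0; 0 0 0 0 0 0"}}

```text
time: 28.3
tool_pos: [0.5412, -0.0334, 0.1573]
tool_rot: [-0.412, 0.585, 0.456, 0.529]
wrist_force: [0.8, -0.0, 0.7]
width: 0.0701
```

```bash
python3 -c "
from t import *
tip(); a=pic('scene','s22.png');show(a,210,180,190,150,4,'pics/s22c.png')"
```

```text
tip board [-0.1151 -0.0011  0.1596] F board 0.1857190357018607 -0.7610907558546456 0.7421141092230176 t 28.3 q [-0.8413  0.7678  1.8472  0.9967  1.7654 -1.1328]
```

View pics/s22c.png

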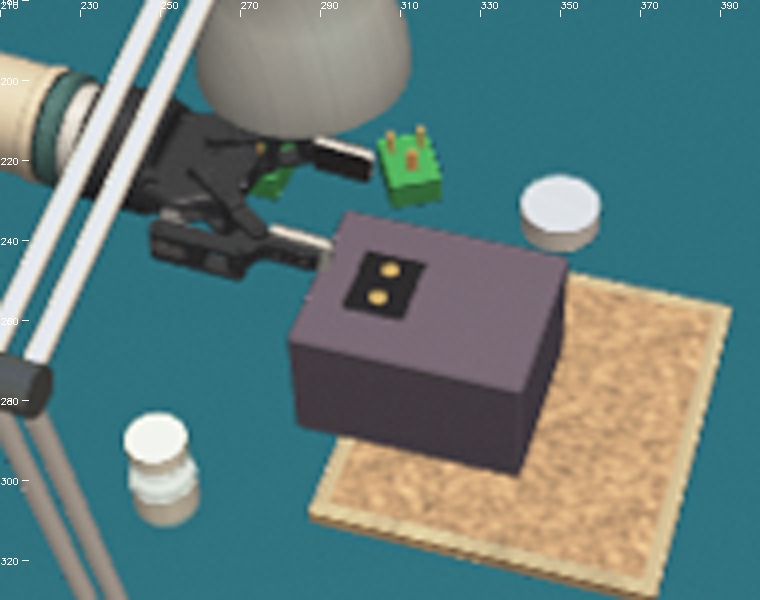

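```bash
cat > lie.py <<'E'
from spk import *
def lie(o,s,tops,bots):
    L=lambda a,c,zz:[.075*a,.0575*c,zz]
    obs=[('scene',crop(o,s,uv),L(*ac,.102)) for uv,ac in zip(tops,[(-1,1),(1,1),(1,-1),(-1,-1)])]+[('scene',crop(o,s,uv),L(*ac,.012)) for uv,ac in zip(bots,[(-1,-1),(1,-1)])]
    x,e=fit(obs,(.55,0,1.32)); print('in board',t.inb([*x[:2],0]),np.degrees(x[2]-t.BD[2]),e.round(1).tolist())
E
python3 -c "
from lie import *
lie((210,180),4,[(347,213),(568,263),(522,391),(290,342)],[(297,425),(520,474)])"
```

```text
in board [-0.0655 -0.0032  0.    ] 0.25938959306669385 [[-0.3, -1.1], [0.7, -1.9], [0.5, 0.3], [-1.0, -0.8], [-0.3, 1.1], [0.2, 2.0]]
```

The speaker has tipped and lies square to the board (yaw about 0.3°). However, its foot end overhangs the stop edge by about 30 mm. I'll back off, re-tilt and push it fully onto the board, low on its underside face.

Emit:
{"name": "jog_arm", "arguments": {"motion": "0 0 -20 0 0 0; 0 0 -40 0 0 0; 0 0 -40 0 0 0; 0 0 0 0 -0.14 0; 0 0 0 0 -0.14 0; 0 0 0 0 -0.14 0; 0 0 0 0 -0.14 0; 0 0 0 0 -0.14 0; 0 0 0 0 0 0; 0 0 0 0 0 0"}}

```text
time: 29.35
tool_pos: [0.5167, -0.13, 0.1679]
tool_rot: [-0.231, 0.73, 0.57, 0.297]
wrist_force: [-0.3, 0.0, -1.2]
width: 0.0698
```

```bash
python3 -c "
from t import *
tip(-.018); T=tilted(45); g=bw(-.165,-.003,.06)+T@[0,0,.018]; to(*g,T)
pic('scene','s23.png')"
```

```text
tip board [-0.2054 -0.0008  0.1808] F board -0.0425046236880947 0.3286885612689574 -1.1603229195376437 t 29.35 q [-0.823   0.4288  1.6874  0.6244  1.5234 -0.7719]
t 29.35 pos [ 0.5167 -0.13    0.1679] q [-0.823   0.4288  1.6874  0.6244  1.5234 -0.7719] w 0.06979053386969429 F [-0.3291  0.0391 -1.1603]
delta tool mm [-54.9   2.1 114.8]
rotvec tool [-0.0004  0.0147  0.0016]
```

View pics/s23.png

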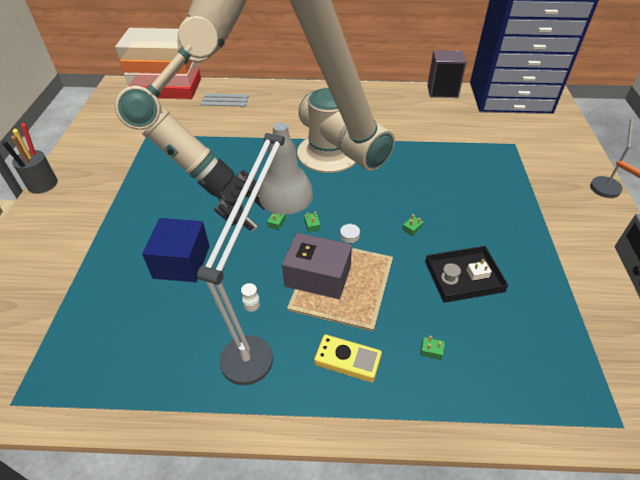

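Emit:
{"name": "jog_arm", "arguments": {"motion": "-15 1 15 0 0 0; -28 1 28 0 0 0; -28 0 28 0 0 0; -14 0 14 0 0 0; 10 0 10 0 0 0; 10 0 10 0 0 0; 7 0 7 0 0 0; 3 0 3 0 0 0; 2 0 2 0 0 0; 2 0 2 0 0 0; 2 0 2 0 0 0; 0 0 0 0 0 0"}}

```text
time: 30.6
tool_pos: [0.531, -0.0826, 0.0467]
tool_rot: [-0.231, 0.731, 0.57, 0.296]
wrist_force: [0.1, -0.3, -0.6]
width: 0.07
```

```bash
python3 -c "
from t import *
tip(-.018);pic('scene','s24.png')"
```

```text
tip board [-0.1559 -0.0031  0.0597] F board -0.23230617291650832 -0.12109252816897165 -0.5739401895463162 t 30.6 q [-0.7476  0.5585  1.8457  0.6962  1.2592 -0.9035]
```

View pics/s24.png

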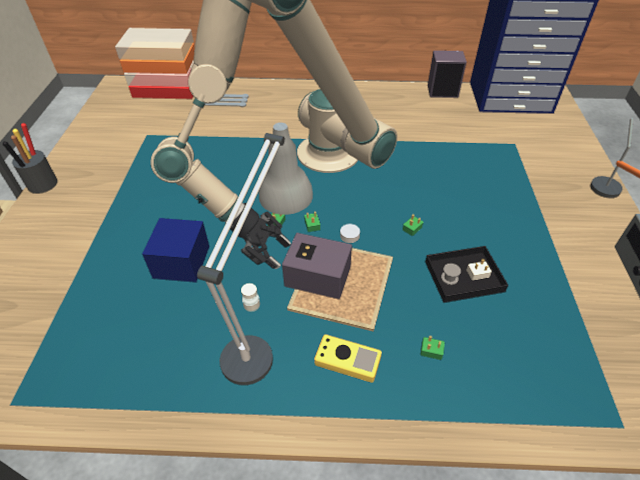

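Emit:
{"name": "jog_arm", "arguments": {"motion": "2 0 2 0 0 0; 2 0 2 0 0 0; 2 0 2 0 0 0; 2 0 2 0 0 0; 2 0 2 0 0 0; 2 0 2 0 0 0; 2 0 2 0 0 0; 2 0 2 0 0 0; 0 0 0 0 0 0"}}

```text
time: 31.55
tool_pos: [0.5371, -0.0625, 0.0461]
tool_rot: [-0.229, 0.731, 0.57, 0.296]
wrist_force: [-1.5, -6.3, 2.1]
width: 0.0703
```

```bash
python3 -c "
from t import *
tip(-.018);a=pic('scene','s25.png');show(a,230,190,170,140,4,'pics/s25c.png')"
```

```text
tip board [-0.1349 -0.0041  0.0591] F board -6.443917197446271 -0.0978802009941071 2.067770653905637 t 31.55 q [-0.7135  0.551   1.8631  0.7176  1.2333 -0.8925]
```

View pics/s25c.png

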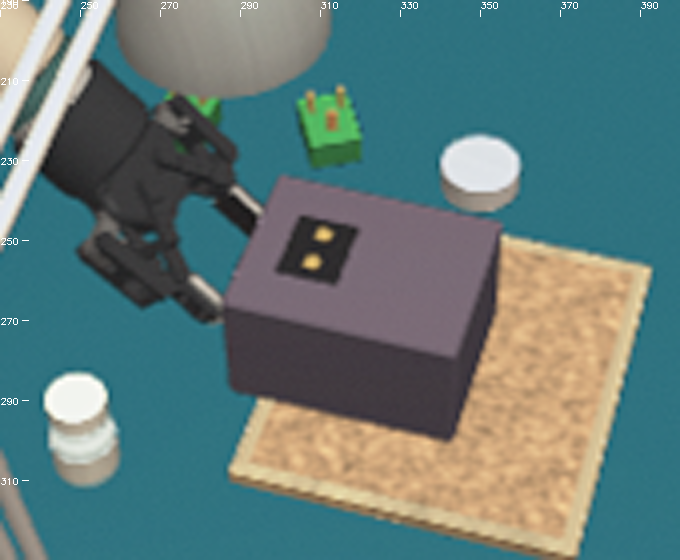

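Emit:
{"name": "jog_arm", "arguments": {"motion": "2.1 0 2.1 0 0 0; 2.1 0 2.1 0 0 0; 2.1 0 2.1 0 0 0; 2.1 0 2.1 0 0 0; 2.1 0 2.1 0 0 0; 2.1 0 2.1 0 0 0; 2.1 0 2.1 0 0 0; 2.1 0 2.1 0 0 0; 2.1 0 2.1 0 0 0; 2.1 0 2.1 0 0 0; 2.1 0 2.1 0 0 0; 0 0 0 0 0 0"}}

```text
time: 32.8
tool_pos: [0.5459, -0.0313, 0.046]
tool_rot: [-0.228, 0.731, 0.57, 0.296]
wrist_force: [-0.9, -7.5, 4.3]
width: 0.0703
```

```bash
python3 -c "
from t import *
tip(-.018);a=pic('scene','s26.png');show(a,230,190,170,140,4,'pics/s26c.png')"
```

```text
tip board [-0.1025 -0.0049  0.0589] F board -7.451137755407578 -0.9940258826887182 4.310995159779056 t 32.8 q [-0.6609  0.5415  1.8864  0.7525  1.1985 -0.8758]
```

View pics/s26c.png

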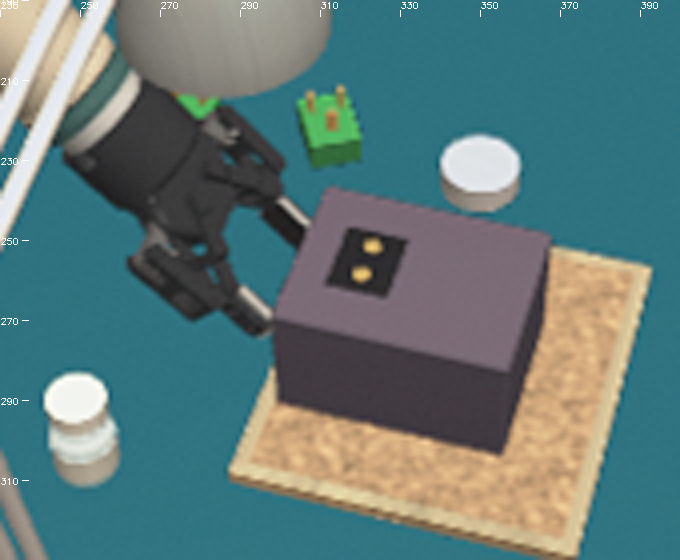

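Emit:
{"name": "jog_arm", "arguments": {"motion": "2 0 2 0 0 0; 2 0 2 0 0 0; 2 0 2 0 0 0; 2 0 2 0 0 0; 0 0 0 0 0 0"}}

```text
time: 33.35
tool_pos: [0.5488, -0.0204, 0.0459]
tool_rot: [-0.228, 0.731, 0.57, 0.296]
wrist_force: [-1.1, -9.1, 6.1]
width: 0.0699
```

Emit:
{"name": "jog_arm", "arguments": {"motion": "0 0 -10 0 0 0; 0 0 -30 0 0 0; -10 0 -40 0 0 0; -10 0 -40 0 0 0; 0 0 -40 0 0 0; 0 -20 -40 0 0 0; 0 0 0 0 0 0; 0 0 0 0 0 0"}}

```text
time: 34.15
tool_pos: [0.4901, -0.1626, 0.1755]
tool_rot: [-0.23, 0.731, 0.57, 0.296]
wrist_force: [0.2, 0.6, 0.1]
width: 0.0701
```

```bash
python3 -c "
from t import *
tip(-.018);a=pic('scene','s27.png');show(a,230,190,170,140,4,'pics/s27c.png');b=pic('side','d27.png')"
```

```text
tip board [-0.2435  0.017   0.1884] F board 0.5951140954452288 -0.08807896600520501 0.11535960566273717 t 34.15 q [-0.8932  0.423   1.6739  0.5897  1.5719 -0.8089]
```

View pics/s27c.png

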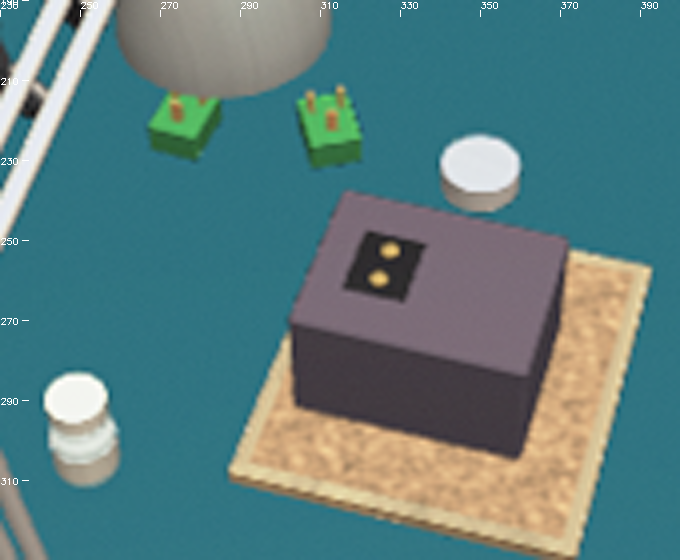

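View pics/d27.png

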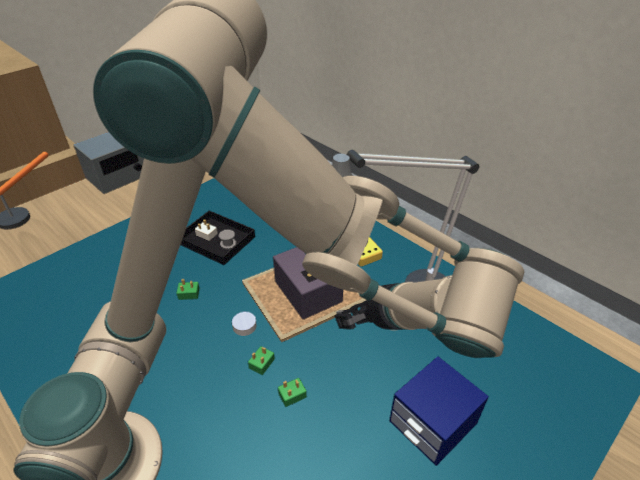

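View pics/s27.png

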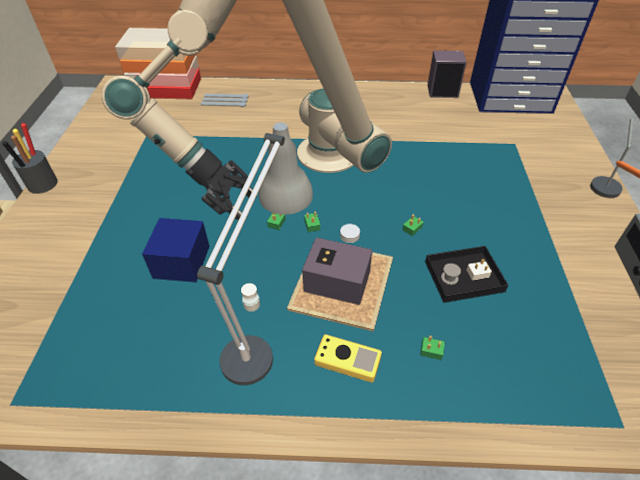

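```bash
python3 -c "
from lie import *
lie((230,190),4,[(346,191),(568,238),(527,374),(292,322)],[(297,406),(520,458)])
import cv2
a=cv2.imread('pics/scene0.png').astype(int);b=cv2.imread('pics/s27.png').astype(int)
for n,(x,y,w,h) in dict(jar=(238,280,26,34),tin=(338,222,25,22),meter=(312,332,74,50)).items(): print(n,abs(a-b)[y:y+h,x:x+w].mean())"
```

```text
in board [-0.0124 -0.0047  0.    ] -0.028571248518616008 [[-0.4, -1.1], [1.2, -0.7], [0.7, 0.1], [-1.1, -0.7], [-1.0, 0.8], [0.5, 1.4]]
jar 3.0984162895927603
tin 2.8254545454545457
meter 2.087747747747748
```

```bash
python3 -c "
from t import *
print(r.close_job())"
```

```text
the job is handed in; nothing more can be done
None
```

The speaker lies flat on its grille on the repair board, terminals up, and the job was handed in at about 34 s of the 72 s.

**What I did:** I put the reel and then the plug into the black tray. I then slid the speaker upright to the board's stop edge with both open fingers, which squared it to about 0°. Pushing high on its back with the tool almost level tipped it over. It landed hanging about 30 mm over the stop edge, so I pushed it low on its foot end until it was fully on the board.

**Last checks:**
- **Speaker:** From the scene camera, its centre is at board x = −12 mm, y = −5 mm. It is square to within about 0.1° by the fit (±1° is realistic), and no side overhangs.
- **Tray and bystanders:** The reel and plug are in the tray. The jar, multimeter and tin show no change between the first and last pictures.
- **Lamp:** I saw no contact in the pictures I took, and no unexplained force at the end of any move.
- **Forces:** The largest reading at the end of a move was about 15 N. I did not record the peaks in between.
- **At hand-in:** The robot was touching nothing.

**What disagreed:**
- **Fingertips:** By the pictures they sit about 10–24 mm behind the reported TCP, depending on the opening, where the description says 19 mm ahead. Because of that, my first close on the reel shut just above its top without moving it. I then worked with the measured offset.
- **Cameras:** The scene and side cameras disagreed by about 5 mm until I fitted them together.

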